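# Load a blank and its spacer on a sloped marking fixture

### The arm

A 6-joint arm with a two-finger parallel gripper is mounted at the origin on a cart in front of the work surface, level with it; the furniture and walls round the work are solid. World frame = base frame: x ahead of the robot, y to its left, z up, the work surface at z = 0. Lengths are in mm, angles in rad, forces in N, time in s.
With the tool pointing down it reaches from about 350 to 875 mm from the base axis. Payload 4.2 kg.
Tool frame: the origin (TCP) lies at the very end of the fingers, on their centre line; the grasp point (between the pads) lies 19 mm behind it (arm.tcp_to_grasp is the x of the grasp point in the tool frame, in mm); x points along the fingers, z is the direction in which the jaws open and shut, and the axes are right-handed (so a half turn about x gives the same grasp; the last joint's range is limited). The gripper opens to 85 mm and grips with 20 to 120 N. Pads are 22 mm wide; open, the fingers measure 114 mm over their backs; the gripper's body (76 mm by 85 mm) begins 54 mm behind the grasp point. The pads swing forward as they close: fully open they stand 13 mm farther back than shut.
Start: joints at [-0.952, 0.385, 0.008, 0, -1.194, -0.259], TCP at [220.069, -584.952, 231.312] pointing down, gripper open.
Joint ranges: [-3.14, 3.14], [-1.21, 2.06], [-1.07, 1.41], [-3.16, 2.05], [-2.99, -0.16], [-3.1, 3.1]. Speed limits (rad/s): [2.79, 2.79, 3.14, 3.14, 3.14, 3.14].

### API

Orientations are given as a unit quaternion [x, y, z, w].
In Python, from bench import status, get_image, job, arm gives the robot as it stands.
- The arm moves only by the tool apply_moves, never from a script. Its argument "targets" is text: rows parted by semicolons, each of 5 numbers parted by spaces: the shift along the tool's x, y, z in mm, then the turn about the tool's x in degrees, then the gripper's target within -1 to 1 (shut at 1, half-way at 0, fully open at -1). In form: dx dy dz spin hand; .... A call has 1 to 10 rows; each row is the pose to reach, as a shift and turn from the pose commanded when the call began, along the tool's axes at that moment; what a row does not reach only later rows make up. A row lasts 1/12 s, in which the tool goes at most 41.7 mm and 7.16 degrees, less where a joint would pass 70% of its speed; a pose out of reach is approached as far as the arm can. A call with a gripper value outside its range is refused whole. The fingers move at their own pace and stop on an object; the grip force is fixed at half the most. Time passes only in rows, so rows that repeat a pose let the fingers close. It gives the time, the measured TCP pose, the force and the opening at its end, in the units of the state.
- status.read_state(): the state, without advancing time (a new reading comes with each control period).
- get_image(name): name is "side" or "top" or "wrist"; returns a dict with "img" (480x640x3 uint8, red, green, blue), "mtx" (3x3 intrinsics, pixels), "world_from_camera" (4x4, takes a point from camera to world coordinates). Camera axes: x right, y down, z forward; pixel columns grow to the right and rows downward; lengths in mm; the calibration is good to about 2 mm. A picture is of the moment at which its call begins. There is no depth.
- job.job_done(): hands the job in, once; it reports no verdict.
The state is a dict: "clock": time; "joints": joint angles; "joint_vel": joint speeds; "joint_efforts": joint torques, N m; "position": TCP position; "ee_rot": TCP orientation; "contact_force": force on the tool from outside, world axes, zero at the start; "wrist_torque": the same for the moment, N m; "gripper_width": finger opening in mm.
Only numpy, scipy, OpenCV 4.12 (cv2) and the standard library are available. Lean on these libraries where they do the work, as an engineer would, in place of code of your own. Each camera call takes 0.05 s, during which the arm holds its last target.

### The job

Load the sloped marking fixture: take the black drilled plate and lower it over all four posts until it lies fully down on their shoulders, then stack the blue plate over the same four posts, fully down flat on the black one. Let go of both, and leave all the other things on the worktop where they are.

Things in the scene. Friction and masses are not known exactly. Their poses are not given: they have to be found in the camera images.
- sine_table: The fixture: dark steel sine table, base 140x84x10 mm, fixed to the worktop, carrying the sloped aluminium deck (84 mm wide, 124 mm along the slope, 30 degrees, low side towards the robot's right, yaw 0.9 to 1.5). Origin at its underside, 65 mm below the deck's origin; x to the high side, z up.
- deck: Sloped seat plane of the fixture, level with the tops of the four 15 mm shoulders (8 mm above the aluminium). Origin: its centre, 65 mm above the worktop. z along the posts, leaning 30 degrees from vertical to the low side (the robot's right); x up the slope, y level. Four brass posts, 8 mm diameter, at x = +-36, y = +-17 mm, reach 33 mm above it, the last 6 mm tapered to 3 mm.
- spacer: Black plastic drilled plate, 100x58x12 mm, lying flat, long side within 0.35 rad of straight ahead. Origin: centre of its underside; x along the 100 mm, y along the 58 mm, z up. Four 12 mm through-holes at x = +-36, y = +-17 mm; either long end may go uphill. Can be gripped across the 58 mm, at mid-length. About 0.13 kg. Seated, its origin is the deck's, axes parallel.
- blank: Blue drilled plate, 100x58x12 mm, lying flat, long side within 0.35 rad of straight ahead. Origin: centre of its underside; x along the 100 mm, y along the 58 mm, z up. Four 12 mm through-holes at x = +-36, y = +-17 mm; either long end may go uphill. Can be gripped across the 58 mm, at mid-length. About 0.15 kg. Stacked, its origin is at z = 12 mm of the deck, axes parallel.
- chuck_key: Bystander, not to be moved: steel T-handled chuck key lying flat, 72x68x12 mm. Origin at the centre of its underside.
- sleeve: Bystander, not to be moved: upright grey steel tube, 35 mm diameter, 62 mm tall. Origin at the centre of its underside.
- tape: Bystander, not to be moved: roll of black tape lying flat, 64 mm diameter, 19 mm tall. Origin at the centre of its underside.
- bush: Bystander, not to be moved: flanged brass bush, 42 mm diameter, 26 mm tall. Origin at the centre of its underside.
- case: Bystander, not to be moved: round black lens case, 50 mm diameter, 20 mm tall. Origin at the centre of its underside.
- dropper: Bystander, not to be moved: brown dropper bottle, 33 mm diameter, 102 mm tall. Origin at the centre of its underside.

How it is judged:
By the outcome, as a careful person would: the job done as asked, in the order asked, and still so for the second after the job is handed in, with the robot touching nothing.
It also fails if it takes over 64 s, if anything falls off the work surface, if the arm or the gripper's body presses on something with over 40 N, if the wrist force passes 120 N, or if a joint passes its speed limit or range.

## Working session

There is one attempt and no reset: what is moved stays moved. The work goes in short steps, Python scripts to look and compute and a tool call to move; the robot and the scene stay as the last step left them, time stands still between calls to the robot, and variables do not carry over. Pictures are saved under pics/ and viewed, and the job is handed in when it is done.

Besides the shell and the picture viewer there is one more tool, called after "Call:" as name(argument=value, ...), one argument or row to a line, values as JSON. apply_moves: Moves the arm, as the interface text tells. Its arguments: {"type":"object","properties":{"targets":{"type":"string"}},"required":["targets"]}

```bash
mkdir -p pics; ls; python3 - <<'E'
from bench import status,get_image,arm
import cv2
print(status.read_state()); print([a for a in dir(arm) if a[0]!='_'])
for n in("side","top","wrist"):
    d=get_image(n); cv2.imwrite(f"pics/{n}0.png",d["img"][:,:,::-1]); print(n,d["mtx"].tolist(),d["world_from_camera"].round(4).tolist())
E
```

```text
pics
{'clock': 0.0, 'joints': array([-9.52395266e-01,  3.85560071e-01,  6.62198648e-03, -5.00064347e-04,
       -1.19399689e+00, -2.58634533e-01]), 'joint_vel': array([ 7.04723727e-04,  2.62528965e-05, -1.71925751e-03, -1.18940327e-03,
       -1.09635848e-03,  4.44919881e-04]), 'joint_efforts': array([ 9.32547628e-04, -3.92290986e+01,  1.88400275e+01,  4.18626487e+00,
       -4.64339013e-03,  1.79837798e-06]), 'position': array([ 219.86665753, -584.42469543,  230.21780081]), 'ee_rot': array([-0.58069695,  0.40211672,  0.5820074 ,  0.40293992]), 'contact_force': array([-0.59246892, -0.4041496 , -0.34791798]), 'wrist_torque': array([ 0.00752869, -0.00146928,  0.01813523]), 'gripper_width': 85.26694605665388}
['IKError', 'tcp_to_grasp']
side [[621.7068441166438, 0.0, 313.901033395331], [0.0, 621.7068441166438, 237.78325189118283], [0.0, 0.0, 1.0]] [[-0.9558, -0.1755, 0.2359, 308.4984], [-0.294, 0.5663, -0.77, 805.9596], [0.0015, -0.8053, -0.5929, 716.9471], [0.0, 0.0, 0.0, 1.0]]
top [[614.251957470107, 0.0, 327.5172475688478], [0.0, 614.251957470107, 244.53854218678052], [0.0, 0.0, 1.0]] [[0.092, -0.9738, 0.2079, 381.513], [-0.9957, -0.089, 0.0238, -61.3769], [-0.0046, -0.2092, -0.9779, 1114.7858], [0.0, 0.0, 0.0, 1.0]]
wrist [[393.13855930449154, 0.0, 318.5293271292277], [0.0, 393.13855930449154, 241.02693877265284], [0.0, 0.0, 1.0]] [[-0.3521, 0.8903, 0.2886, 147.0106], [0.936, 0.334, 0.1114, -611.8598], [0.0027, 0.3094, -0.9509, 373.1532], [0.0, 0.0, 0.0, 1.0]]
```

View pics/top0.png

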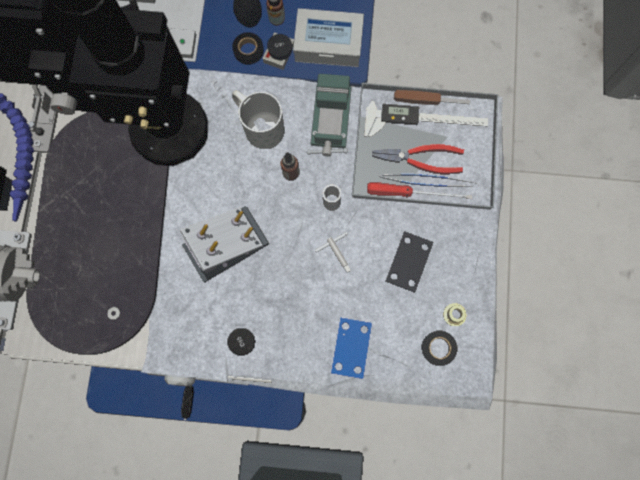

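View pics/side0.png

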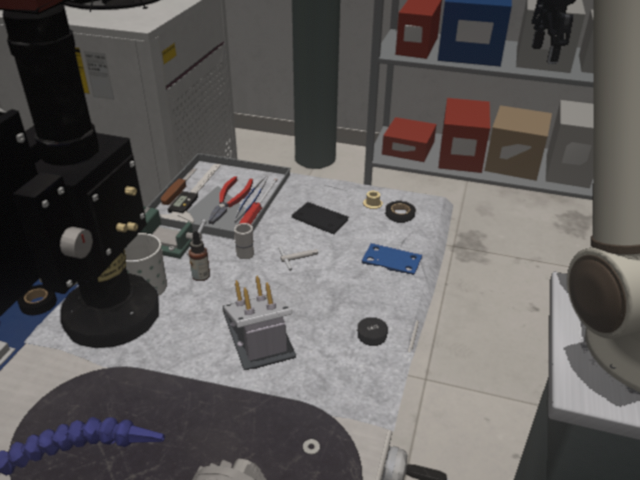

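View pics/wrist0.png

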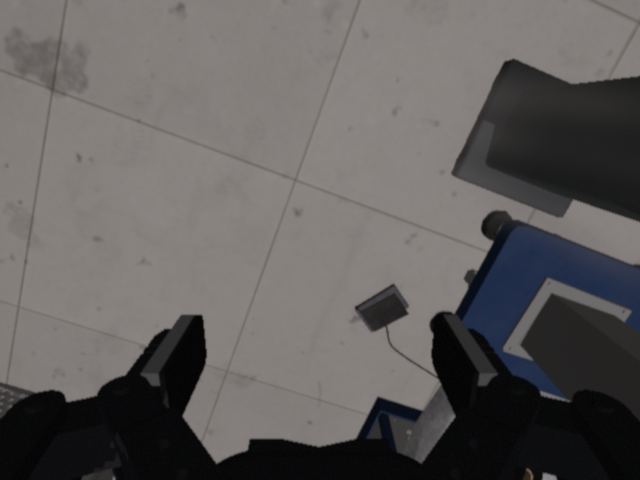

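The top view shows the fixture at about (222,243), the black plate at (409,261), the blue plate at (351,348), the chuck key at (335,252), the sleeve at (332,197), and the case at (241,342). The tool can't be tilted, so the 30° has to come from turning each plate in the grip. I'll enlarge the picture and measure.

```bash
python3 - <<'E'
import cv2
im=cv2.imread("pics/top0.png")
def c(x0,y0,w,h,s,n): cv2.imwrite(n,cv2.resize(im[y0:y0+h,x0:x0+w],None,fx=s,fy=s,interpolation=cv2.INTER_CUBIC))
c(172,195,100,90,7,"pics/fix.png")
c(325,225,115,160,3.7,"pics/pl.png")
E
```

```text
(no output)
```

View pics/fix.png

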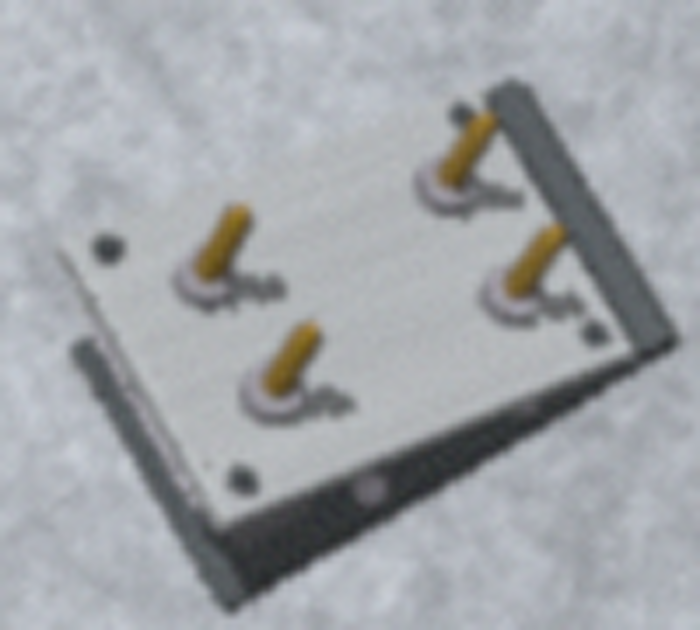

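View pics/pl.png

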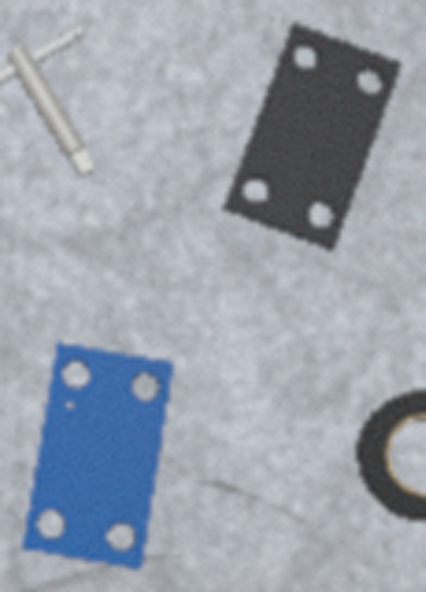

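```bash
cat > h.py <<'E'
import numpy as np
from scipy.optimize import least_squares
from scipy.spatial.transform import Rotation as R
def proj(d,P):
    W=np.array(d["world_from_camera"]);P=np.atleast_2d(P)
    c=(P-W[:3,3])@W[:3,:3]; u=c@np.array(d["mtx"]).T
    return u[:,:2]/u[:,2:]
def Rd(yaw): # deck orientation: z leans to low side (-x)
    return R.from_euler('z',yaw)*R.from_euler('y',-30,degrees=True)
POST=np.array([[36,17],[36,-17],[-36,17],[-36,-17]],float)
def uncrop(p,x0,y0,s): return (np.array(p,float)+.5)/s-.5+[x0,y0]
E
cat > m1.py <<'E'
from h import *
from bench import get_image,status
d=get_image("top")
def fitplate(px):
    C=np.array([[50,29,12],[50,-29,12],[-50,-29,12],[-50,29,12]],float)
    f=lambda q:(proj(d,R.from_euler('z',q[2]).apply(C)+[q[0],q[1],0])-px).ravel()
    r=least_squares(f,[600,-100,-.2]); print(r.x.round(3),np.abs(r.fun).max().round(2)); return r.x
fitplate(uncrop([(292,25),(400,65),(333,250),(225,208)],325,225,3.7))
fitplate(uncrop([(60,344),(173,364),(140,569),(24,547)],325,225,3.7))
# deck: x uphill=image left ; y = ahead x to left.. order by POST
tips=uncrop([(310,330),(240,212),(556,232),(485,120)],172,195,7)
base=uncrop([(277,388),(208,275),(518,292),(447,183)],172,195,7)
# yaw ~1.2: deck y=(-sin,cos)=toward -x world => image down
px=np.vstack([tips,base])
P=np.vstack([np.c_[POST,np.full(4,32.)],np.c_[POST,np.full(4,1.)]])
f=lambda q:(proj(d,Rd(q[2]).apply(P)+[q[0],q[1],65])-px).ravel()
r=least_squares(f,[600,150,1.2]);print(r.x.round(3),r.fun.reshape(-1,2).round(2).tolist())
s=status.read_state(); m=R.from_quat(s["ee_rot"]).as_matrix();print(m.round(3))
E
python3 m1.py
```

```text
[ 5.98200e+02 -1.85735e+02 -2.77000e-01] 0.65
[ 4.33915e+02 -9.40460e+01 -8.60000e-02] 0.83
[605.07  147.599   2.221] [[0.15, 0.28], [0.13, 0.42], [-0.17, 0.16], [0.14, 0.17], [-0.13, 0.02], [-0.03, -0.22], [-0.33, -0.38], [0.23, -0.49]]
[[-0.001 -0.936 -0.352]
 [ 0.001 -0.352  0.936]
 [-1.     0.     0.001]]
```

The fit gives a deck yaw of 2.22, while the text says 0.9 to 1.5. I'll check this by projecting the fit into the side view.

```bash
cat > m2.py <<'E'
from h import *
from bench import get_image
import cv2,sys
d=get_image("side");im=d["img"][:,:,::-1].copy()
q=[605.07,147.6,2.221]
s=5;x0,y0=200,260
big=cv2.resize(im[y0:y0+120,x0:x0+120],None,fx=s,fy=s,interpolation=cv2.INTER_CUBIC)
def dot(P,col):
    for p in proj(d,P):
        cv2.circle(big,tuple(int(v) for v in (p-[x0,y0]+.5)*s),3,col,-1)
dot(Rd(q[2]).apply(np.c_[POST,np.full(4,33.)])+[q[0],q[1],65],(0,0,255))
dot(Rd(q[2]).apply(np.c_[POST,np.full(4,0.)])+[q[0],q[1],65],(0,255,0))
A=np.array([[62,42,-8],[62,-42,-8],[-62,42,-8],[-62,-42,-8]],float)
dot(Rd(q[2]).apply(A)+[q[0],q[1],65],(255,0,0))
cv2.imwrite("pics/sidefix.png",big)
for n,x,y,yaw in(("k",598.2,-185.7,-.277),("b",433.9,-94,-.086)):
    C=np.array([[50,29,12],[50,-29,12],[-50,-29,12],[-50,29,12]],float)
    print(n,proj(d,R.from_euler('z',yaw).apply(C)+[x,y,0]).round(1).tolist())
cv2.imwrite("pics/sidepl.png",cv2.resize(im[190:290,280:440],None,fx=5,fy=5,interpolation=cv2.INTER_CUBIC))
E
python3 m2.py
```

```text
k [[292.0, 214.7], [307.8, 201.5], [349.4, 216.4], [334.4, 230.5]]
b [[361.3, 260.2], [371.0, 242.5], [422.8, 254.7], [414.8, 273.4]]
```

View pics/sidefix.png

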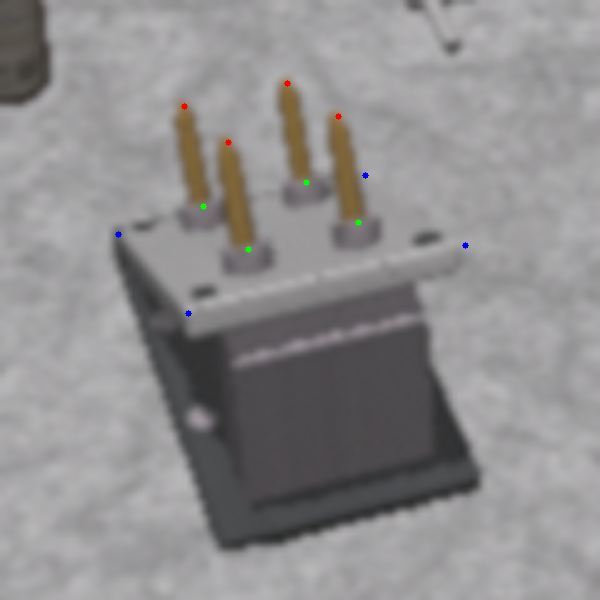

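View pics/sidepl.png

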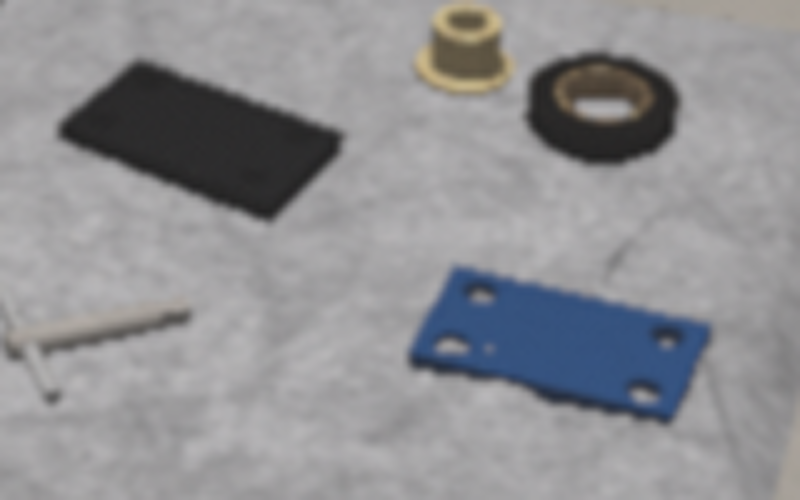

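The residuals are under 0.5 px in the top view and the side view agrees. The images therefore support a yaw of 2.22 with the low side to the right, so I'll use it. Next is a helper that gives shifts in tool axes.

```bash
cat > go.py <<'E'
# usage: go.py x y z jawyaw_deg -> shift/spin from measured pose ; prints state
import sys
from h import *
from bench import status
s=status.read_state(); m=R.from_quat(s["ee_rot"]).as_matrix()
jaw=np.degrees(np.arctan2(m[1,2],m[0,2]))%360
print("t",round(s["clock"],2),"pos",s["position"].round(1),"jaw",jaw.round(2),"F",s["contact_force"].round(1),"w",round(s["gripper_width"],1),"j",s["joints"].round(2),"ax",m[:,0].round(3))
if len(sys.argv)>4:
    x,y,z,a=map(float,sys.argv[1:5])
    print("shift",(m.T@(np.array([x,y,z])-s["position"])).round(1),"spin",round(-((a-jaw+180)%360-180),1))
E
python3 go.py 598.2 -185.7 150 254.1
```

```text
t 0.25 pos [ 220.  -584.7  230.8] jaw 110.61 F [ 0.4 -0.2  0.3] w 85.3 j [-0.95  0.39  0.01 -0.   -1.19 -0.26] ax [-0.     0.001 -1.   ]
shift [  81.  -494.5  240.3] spin -143.5
```

Call:
apply_moves(
  targets="0 -494 240 -143 -1;0 -494 240 -143 -1;0 -494 240 -143 -1;0 -494 240 -143 -1;0 -494 240 -143 -1;0 -494 240 -143 -1;0 -494 240 -143 -1;0 -494 240 -143 -1;0 -494 240 -143 -1;0 -494 240 -143 -1",
)

```text
clock: 1.08
position: [507.8, -280.7, 231.5]
ee_rot: [0.707, 0.016, -0.707, 0.016]
contact_force: [0.7, -0.4, 0.7]
gripper_width: 85.5
```

```bash
python3 go.py 598.2 -185.7 150 254.1
```

```text
t 1.08 pos [ 507.8 -280.7  231.5] jaw 182.6 F [ 0.7 -0.4  0.7] w 85.5 j [-0.23  0.31 -0.11 -0.   -1.16  0.27] ax [ 0. -0. -1.]
shift [ 81.5 -90.8 -94.6] spin -71.5
```

Call:
apply_moves(
  targets="20 -91 -95 -71.5 -1;40 -91 -95 -71.5 -1;60 -91 -95 -71.5 -1;82 -91 -95 -71.5 -1;82 -91 -95 -71.5 -1;82 -91 -95 -71.5 -1;82 -91 -95 -71.5 -1;82 -91 -95 -71.5 -1;82 -91 -95 -71.5 -1;82 -91 -95 -71.5 -1",
)

```text
clock: 1.92
position: [598.1, -187.8, 149.1]
ee_rot: [-0.564, -0.426, 0.564, -0.426]
contact_force: [-0.2, -0.8, -0.4]
gripper_width: 85.4
```

```bash
python3 go.py 598.2 -185.7 100 254.1; cat > snap.py <<'E'
import sys,cv2
from bench import get_image
d=get_image(sys.argv[1]); im=d["img"][:,:,::-1]
if len(sys.argv)>3:
    x,y,w,h,s=map(float,sys.argv[3:8]);x,y,w,h=map(int,(x,y,w,h))
    im=cv2.resize(im[y:y+h,x:x+w],None,fx=s,fy=s,interpolation=cv2.INTER_CUBIC)
cv2.imwrite(f"pics/{sys.argv[2]}.png",im); import pickle; pickle.dump(d,open(f"pics/{sys.argv[2]}.pkl","wb"))
E
python3 snap.py wrist w1
```

```text
t 1.92 pos [ 598.1 -187.8  149.1] jaw 254.09 F [-0.2 -0.8 -0.4] w 85.4 j [-0.05  0.45 -0.1  -0.   -1.02  1.34] ax [-0.  0. -1.]
shift [49.1 -0.4 -2.1] spin -0.0
```

View pics/w1.png

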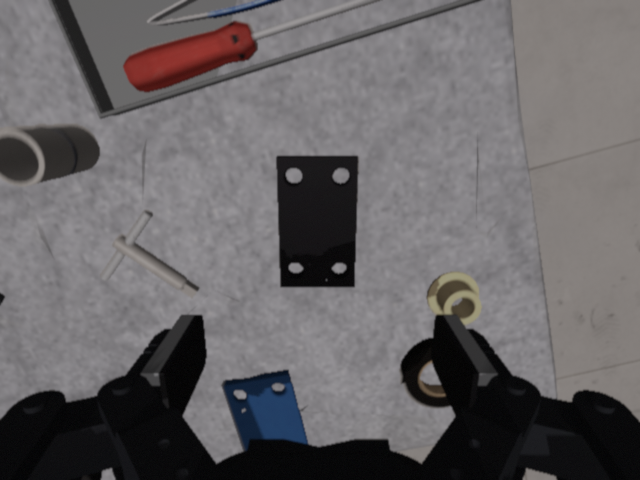

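```bash
cat > fw.py <<'E'
from h import *
import pickle
def fit(pk,px,g):
    d=pickle.load(open(pk,"rb"))
    C=np.array([[50,29,12],[50,-29,12],[-50,-29,12],[-50,29,12]],float)
    f=lambda q:(proj(d,R.from_euler('z',q[2]).apply(C)+[q[0],q[1],0])-np.array(px)).ravel()
    r=least_squares(f,g); print(r.x.round(3),r.fun.round(1)); return r.x
E
python3 - <<'E'
from fw import *
fit("pics/w1.pkl",[(277,156),(358,156),(355,286),(281,286)],[598,-186,-.28])
E
```

```text
[ 6.00487e+02 -1.86579e+02 -2.75000e-01] [-0.9 -0.3  1.  -0.5  0.2  0.5 -0.3  0.6]
```

Call:
apply_moves(
  targets="40 1 -2 0 -0.5;80 1 -2 0 -0.5;115 1 -2 0 -0.5;125 1 -2 0 -0.5;125 1 -2 0 -0.5;125 1 -2 0 -0.5",
)

```text
clock: 2.47
position: [600.6, -186.6, 25.1]
ee_rot: [0.566, 0.424, -0.566, 0.425]
contact_force: [-0.1, -0.6, 0.2]
gripper_width: 63.9
```

```bash
python3 go.py 599.5 -186.2 10 254.2;python3 snap.py wrist w2
```

```text
t 2.47 pos [ 600.6 -186.6   25.1] jaw 253.72 F [-0.1 -0.6  0.2] w 63.9 j [-0.04  0.6  -0.21  0.   -0.76  1.33] ax [ 0.001 -0.001 -1.   ]
shift [15.1 -1.2 -0.1] spin -0.5
```

View pics/w2.png

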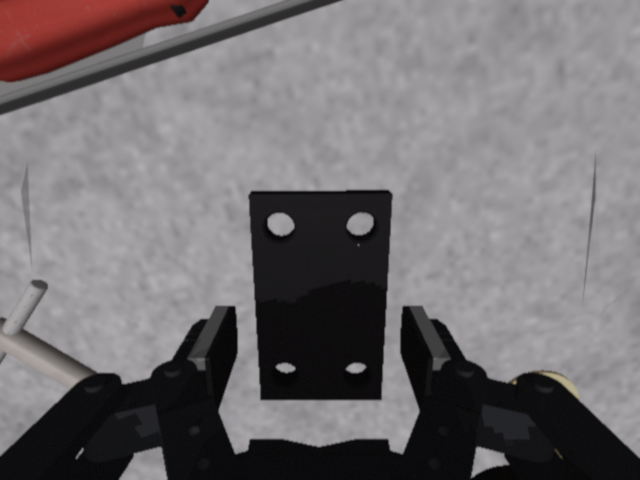

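Call:
apply_moves(
  targets="10 -1 0 -0.5 -0.5;17 -1 0 -0.5 -0.5;17 -1 0 -0.5 -0.5;19 -1 0 -0.5 -0.5;19 -1 0 -0.5 -0.5",
)

```text
clock: 2.93
position: [598.7, -186.0, 5.4]
ee_rot: [0.564, 0.427, -0.564, 0.427]
contact_force: [-0.4, 0.2, -0.7]
gripper_width: 63.8
```

Call:
apply_moves(
  targets="2 0 0 0 -0.5;2 0 0 0 -0.5;2 0 0 0 -0.5",
)

```text
clock: 3.18
position: [598.7, -186.0, 3.4]
ee_rot: [0.564, 0.427, -0.564, 0.427]
contact_force: [0.1, 0.8, 0.6]
gripper_width: 64.0
```

Call:
apply_moves(
  targets="2 0 0 0 -0.5;2 0 0 0 -0.5;2 0 0 0 -0.5",
)

```text
clock: 3.43
position: [598.6, -186.0, 1.2]
ee_rot: [-0.564, -0.427, 0.564, -0.427]
contact_force: [0.1, 0.9, -0.3]
gripper_width: 63.9
```

Call:
apply_moves(
  targets="1 0 0 0 -0.5;1 0 0 0 -0.5;2 0 0 0 -0.5;2 0 0 0 -0.5",
)

```text
clock: 3.77
position: [598.6, -186.0, -0.9]
ee_rot: [-0.564, -0.427, 0.564, -0.427]
contact_force: [0.6, 0.4, -0.1]
gripper_width: 64.0
```

Call:
apply_moves(
  targets="1 0 0 0 -0.5;1 0 0 0 -0.5;2 0 0 0 -0.5;2 0 0 0 -0.5",
)

```text
clock: 4.1
position: [598.6, -186.0, -2.9]
ee_rot: [-0.564, -0.427, 0.564, -0.427]
contact_force: [-0.3, -0.0, -0.5]
gripper_width: 64.0
```

Call:
apply_moves(
  targets="0 0 0 0 0;0 0 0 0 1;0 0 0 0 1;0 0 0 0 1;0 0 0 0 1;0 0 0 0 1",
)

```text
clock: 4.6
position: [599.0, -186.0, -2.3]
ee_rot: [0.564, 0.427, -0.564, 0.427]
contact_force: [0.0, 0.7, 4.2]
gripper_width: 56.1
```

```bash
python3 go.py 599.5 -186.2 10 254.2;python3 snap.py wrist w3
```

```text
t 4.6 pos [ 599.  -186.    -2.3] jaw 254.25 F [0.  0.7 4.2] w 56.1 j [-0.04  0.63 -0.24  0.   -0.7   1.34] ax [ 0.001 -0.    -1.   ]
shift [-12.3   0.5   0. ] spin 0.0
```

View pics/w3.png

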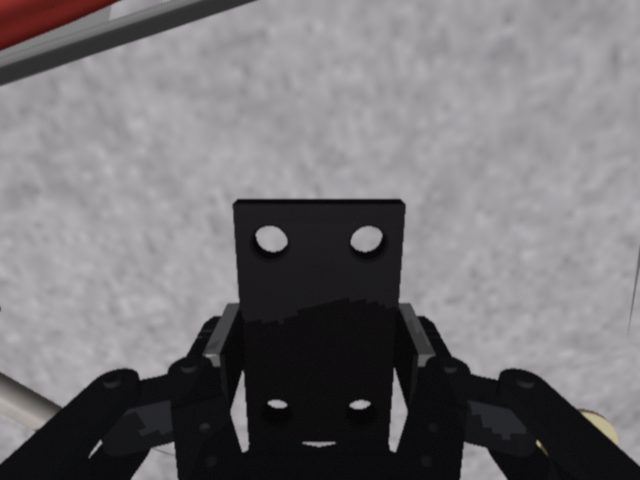

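Call:
apply_moves(
  targets="-5 0 0 0 1;-20 0 0 0 1;-60 0 0 0 1;-100 0 0 0 1;-140 0 0 0 1;-162 0 0 0 1;-162 0 0 0 1",
)

```text
clock: 5.23
position: [601.7, -186.7, 165.7]
ee_rot: [0.566, 0.424, -0.561, 0.43]
contact_force: [-0.6, -0.6, -0.3]
gripper_width: 55.9
```

```bash
python3 go.py 610.7 140.2 160 217.25
```

```text
t 5.23 pos [ 601.7 -186.7  165.7] jaw 254.28 F [-0.6 -0.6 -0.3] w 55.9 j [-0.04  0.44 -0.08  0.   -1.04  1.34] ax [ 0.011 -0.002 -1.   ]
shift [   5.2  -79.9 -317.1] spin 37.0
```

Call:
apply_moves(
  targets="0 -80 -317 37 1;0 -80 -317 37 1;0 -80 -317 37 1;0 -80 -317 37 1;0 -80 -317 37 1;0 -80 -317 37 1;0 -80 -317 37 1;0 -80 -317 37 1;0 -80 -317 37 1;0 -80 -317 37 1",
)

```text
clock: 6.07
position: [606.8, 143.3, 157.4]
ee_rot: [-0.669, -0.227, 0.671, -0.227]
contact_force: [0.4, -0.9, -1.6]
gripper_width: 56.4
```

```bash
python3 go.py 610.7 140.2 125 217.25; python3 snap.py wrist w4;python3 snap.py side s4 160 200 200 150 4
```

```text
t 6.07 pos [606.8 143.3 157.4] jaw 217.45 F [ 0.4 -0.9 -1.6] w 56.4 j [ 0.49  0.44 -0.1  -0.   -1.04  0.16] ax [-0.003 -0.001 -1.   ]
shift [32.4  4.9 -1.3] spin 0.2
```

View pics/w4.png

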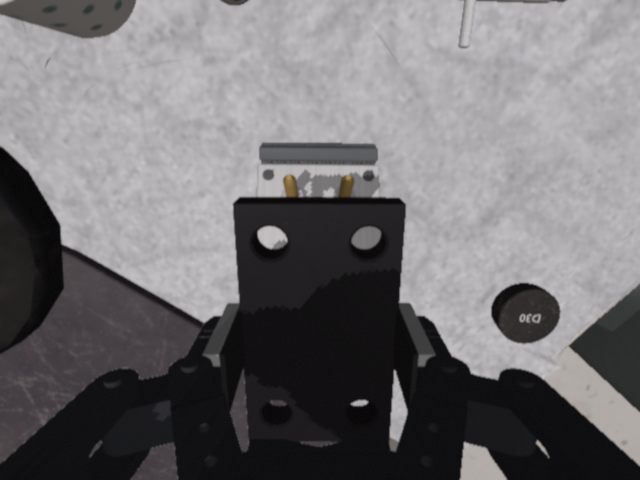

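View pics/s4.png

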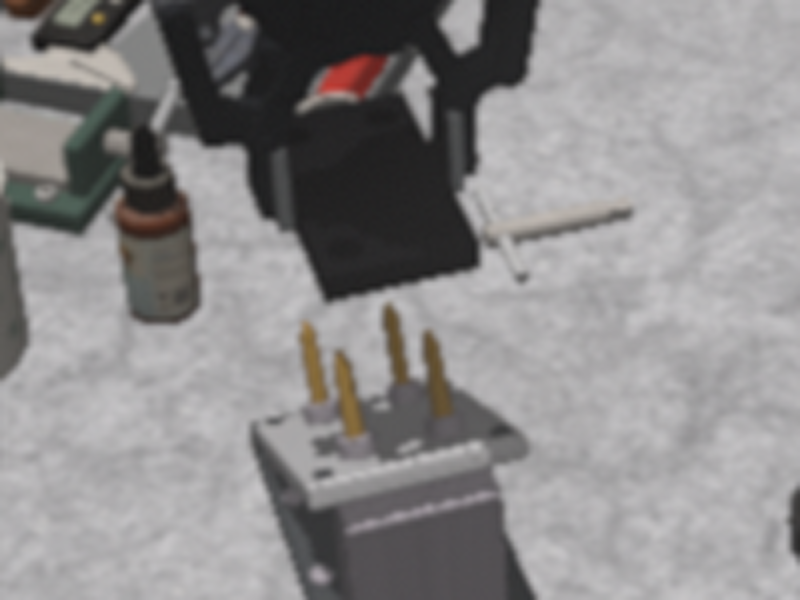

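Call:
apply_moves(
  targets="10 5 -1 0 1;30 5 -1 0 1;44 5 -1 0 1;45 5 -1 0 1;45 5 -1 0 1;45 5 -1 0 1",
)

```text
clock: 6.67
position: [612.3, 136.3, 114.7]
ee_rot: [0.67, 0.225, -0.67, 0.225]
contact_force: [0.6, 0.5, -1.1]
gripper_width: 56.2
```

```bash
python3 go.py 610.7 140.2 96.4 217.25; python3 snap.py wrist w5;python3 snap.py side s5 160 200 200 150 4
```

```text
t 6.67 pos [612.3 136.3 114.7] jaw 217.16 F [ 0.6  0.5 -1.1] w 56.2 j [ 0.48  0.49 -0.14  0.   -0.94  0.17] ax [ 0.001 -0.    -1.   ]
shift [18.3 -4.1 -1.1] spin -0.1
```

View pics/s5.png

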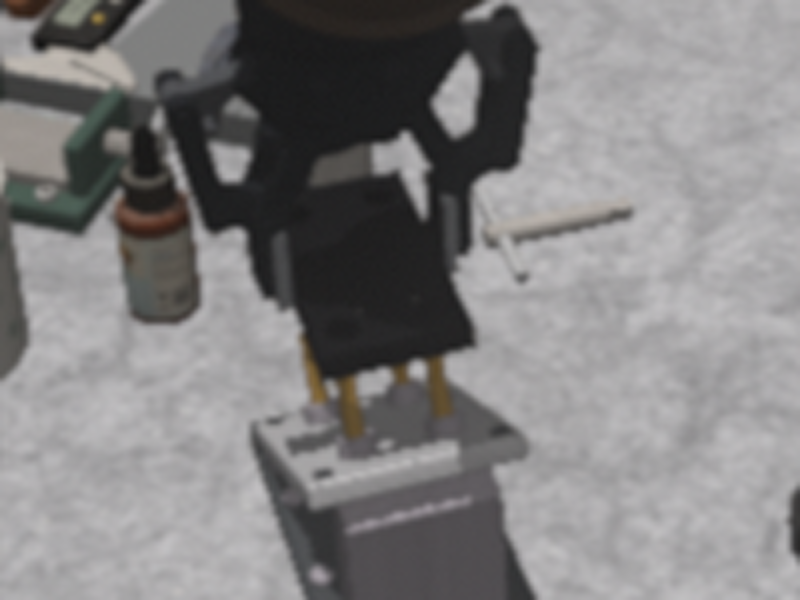

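Call:
apply_moves(
  targets="0 -4 -1 0 1;2 -4 -1 0 1;4 -4 -1 0 1;6 -4 -1 0 1;8 -4 -1 0 1;8 -4 -1 0 1",
)

```text
clock: 7.27
position: [610.4, 141.5, 108.7]
ee_rot: [0.67, 0.226, -0.669, 0.226]
contact_force: [-3.2, 0.2, 8.3]
gripper_width: 56.6
```

Call:
apply_moves(
  targets="1 0 0 0 1;2 0 0 0 1;3 0 0 0 1;3 0 0 0 1",
)

```text
clock: 7.6
position: [610.6, 141.5, 108.1]
ee_rot: [0.671, 0.226, -0.669, 0.227]
contact_force: [-7.6, -0.7, 18.5]
gripper_width: 56.0
```

```bash
python3 go.py 610.7 140.2 96.4 217.25; python3 snap.py wrist w6;python3 snap.py side s6 160 200 200 150 4
```

```text
t 7.6 pos [610.6 141.5 108.1] jaw 217.36 F [-7.6 -0.7 18.5] w 56.0 j [ 0.49  0.49 -0.15  0.   -0.93  0.16] ax [ 0.003 -0.    -1.   ]
shift [11.7  1.1  0.7] spin 0.1
```

View pics/s6.png

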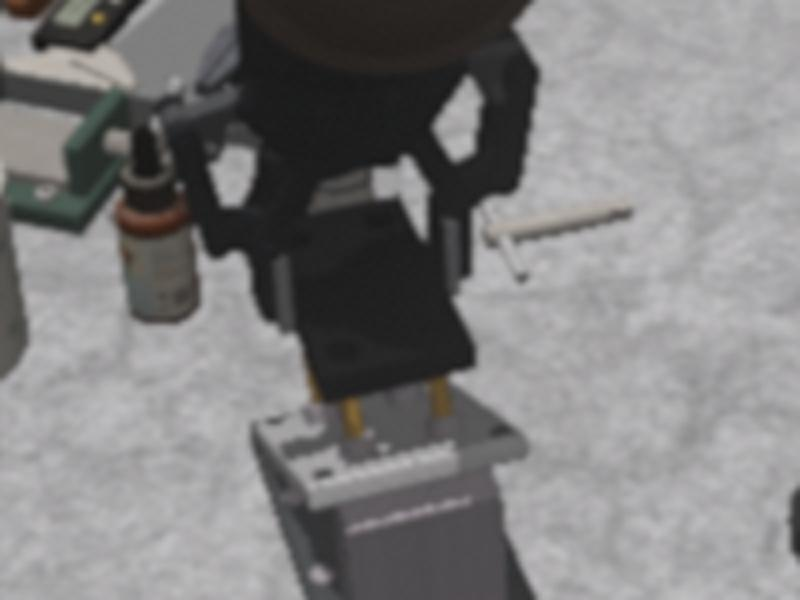

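View pics/w6.png

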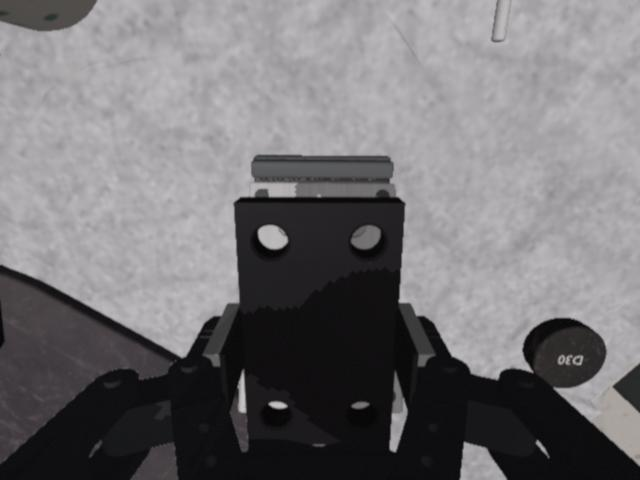

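Call:
apply_moves(
  targets="1 0 0 0 1;2 0 0 0 1;3 0 0 0 1;4 0 0 0 1;4 0 0 0 1",
)

```text
clock: 8.12
position: [611.6, 141.4, 106.1]
ee_rot: [0.672, 0.226, -0.668, 0.227]
contact_force: [-7.7, -0.9, 24.6]
gripper_width: 56.3
```

Call:
apply_moves(
  targets="1 0 0 0 1;2 0 0 0 1;3 0 0 0 1;4 0 0 0 1;4 0 0 0 1",
)

```text
clock: 8.53
position: [612.8, 140.4, 102.8]
ee_rot: [0.672, 0.226, -0.667, 0.228]
contact_force: [-5.0, -5.1, 25.4]
gripper_width: 56.4
```

```bash
python3 go.py 610.7 140.2 96.4 217.25; python3 snap.py wrist w6;python3 snap.py side s6 160 200 200 150 4
```

```text
t 8.53 pos [612.8 140.4 102.8] jaw 217.42 F [-5.  -5.1 25.4] w 56.4 j [ 0.48  0.5  -0.16  0.01 -0.91  0.16] ax [ 0.008 -0.001 -1.   ]
shift [ 6.4 -1.1  1.9] spin 0.2
```

View pics/s6.png

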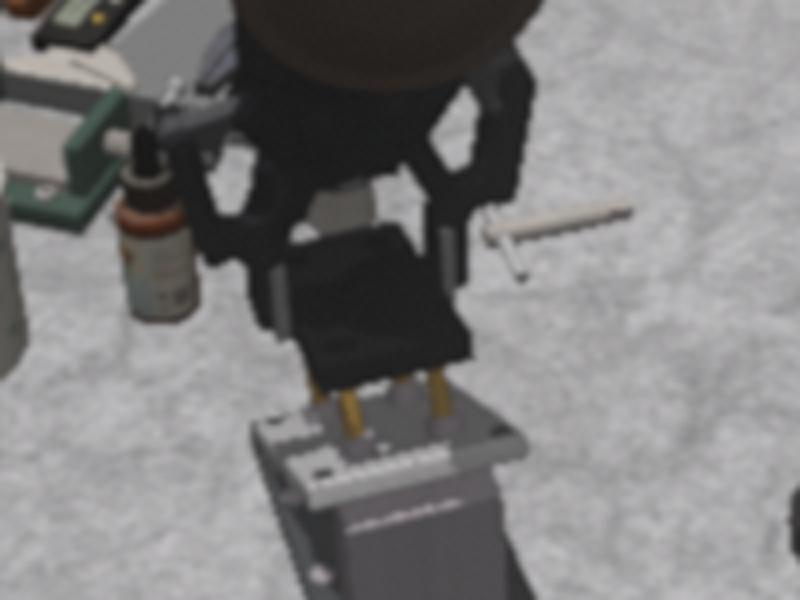

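View pics/w6.png

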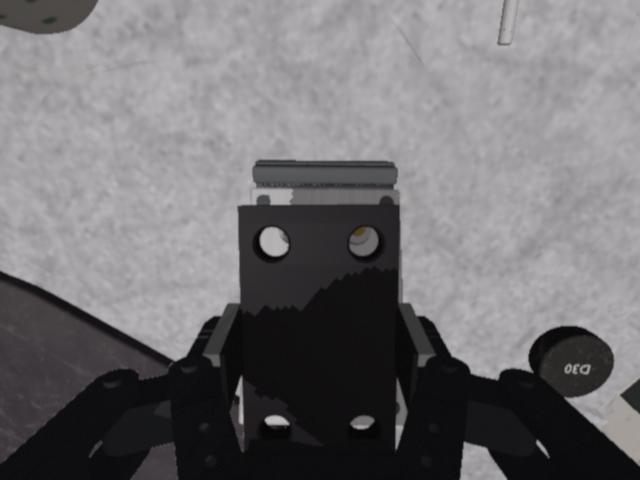

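Call:
apply_moves(
  targets="1 0 0 0 1;2 0 0 0 1;3 0 0 0 1;4 0 0 0 1;5 0 0 0 1;5 0 0 0 1",
)

```text
clock: 9.13
position: [613.8, 139.4, 98.4]
ee_rot: [0.673, 0.225, -0.667, 0.229]
contact_force: [-3.9, -8.3, 26.2]
gripper_width: 56.2
```

Call:
apply_moves(
  targets="1 0 0 0 1;2 0 0 0 1;2 0 0 0 1;2 0 0 0 1",
)

```text
clock: 9.47
position: [614.1, 139.1, 96.4]
ee_rot: [0.673, 0.225, -0.667, 0.229]
contact_force: [-2.8, -10.6, 25.3]
gripper_width: 56.1
```

```bash
python3 go.py 610.7 140.2 96.4 217.25; python3 snap.py wrist w6;python3 snap.py side s6 160 200 200 150 4
```

```text
t 9.47 pos [614.1 139.1  96.4] jaw 217.41 F [ -2.8 -10.6  25.3] w 56.1 j [ 0.48  0.51 -0.16  0.01 -0.89  0.16] ax [ 0.01  -0.002 -1.   ]
shift [-0.1 -2.9  2. ] spin 0.2
```

View pics/s6.png

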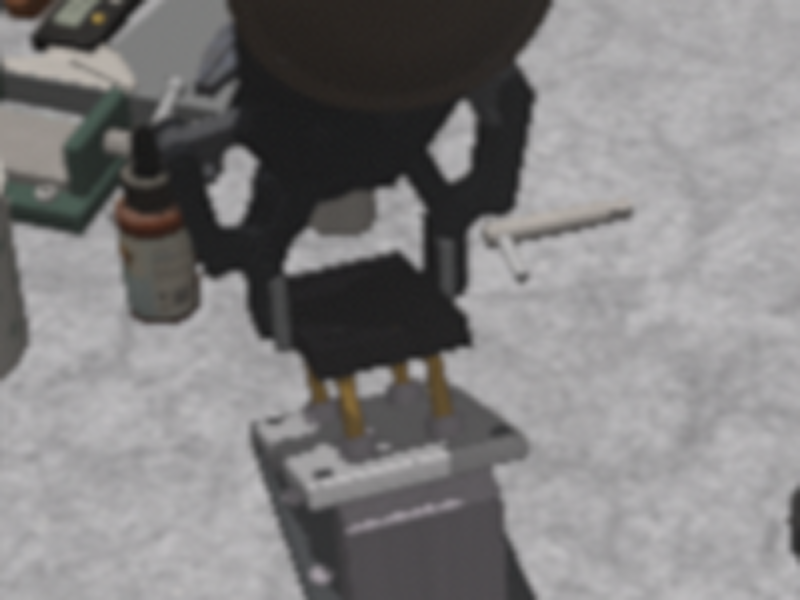

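View pics/w6.png

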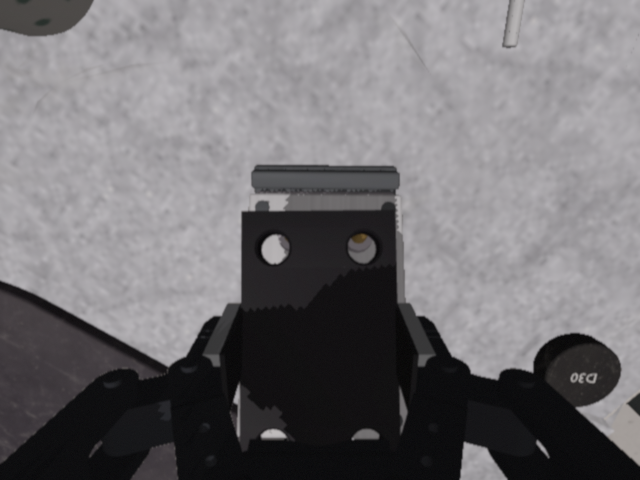

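```bash
cat > tilt.py <<'E'
from h import *
import pickle
# fit plate pose (free x,y,z centre of plate, tilt, yaw) from front corner + hole points in a wrist picture
# local: a uphill(level dir at tilt 0), b = deck y, n normal ; deck-frame like: x uphill
def fit(pk,obj,px,g,yawfix=None,others=()):
    d=pickle.load(open(pk,"rb")); obj=np.array(obj,float);px=np.array(px,float)
    sets=[(d,obj,px)]+[(pickle.load(open(k,"rb")),np.array(o,float),np.array(p,float)) for k,o,p in others]
    def f(q):
        Rm=R.from_euler('z',q[4])*R.from_euler('y',-q[3],degrees=True)
        return np.concatenate([(proj(dd,Rm.apply(o-[0,0,6])+q[:3])-p).ravel() for dd,o,p in sets])
    r=least_squares(f,g,x_scale=[1,1,1,1,.02]); print("centre",r.x[:3].round(1),"tilt",r.x[3].round(1),"yaw",r.x[4].round(4),"res",r.fun.round(1)); return r.x
E
python3 snap.py wrist w7 220 190 200 150 4 ; python3 snap.py side s7 215 250 80 60 10
```

```text
(no output)
```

View pics/w7.png

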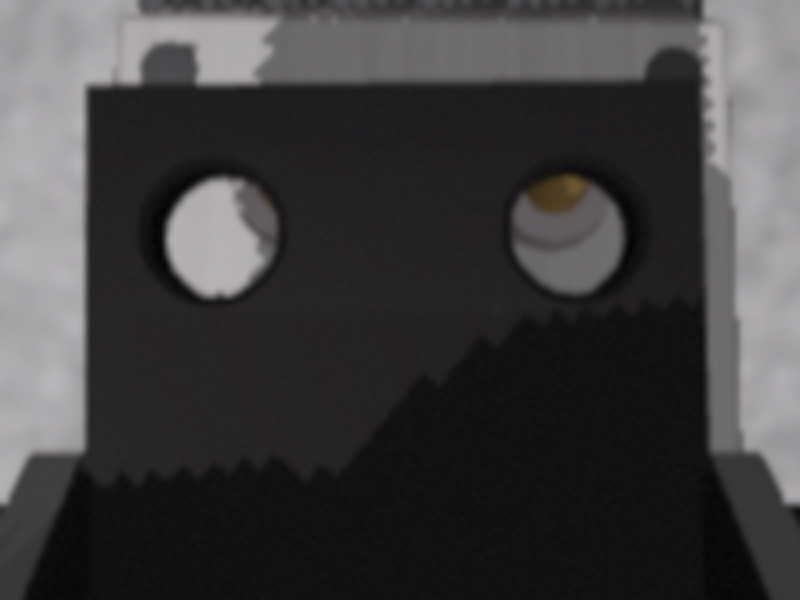

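View pics/s7.png

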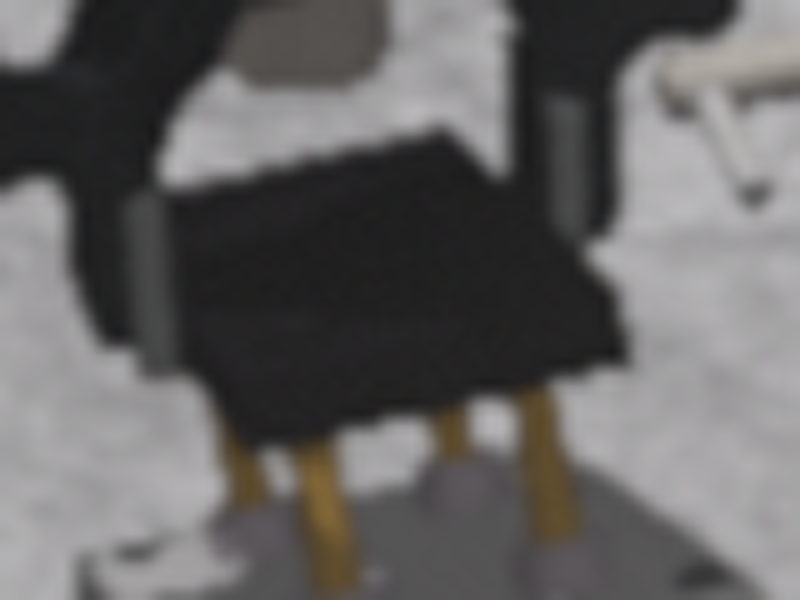

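```bash
python3 - <<'E'
from tilt import *
W=uncrop([(87,88),(703,82),(216,232),(573,232)],220,190,4)
O=[[-50,-29,12],[-50,29,12],[-36,-17,12],[-36,17,12]]
S=uncrop([(255,447),(627,362),(440,128)],215,250,10)
OS=[[50,-29,0],[50,29,0],[-50,29,12]]
g=[614,139,104.7,30,2.221]
fit("pics/w7.pkl",O,W,g)
fit("pics/w7.pkl",O,W,g,others=[("pics/s7.pkl",OS,S)])
fit("pics/s7.pkl",OS,S,g)
E
python3 go.py
```

```text
centre [611.4 144.6  98.2] tilt 10.3 yaw 2.2328 res [-0.1 -0.2 -0.1  0.2  0.2  0.3  0.1 -0.2]
centre [612.6 143.  109.3] tilt 23.8 yaw 2.2336 res [ 0.1 -0.3 -0.5  0.1 -0.8  0.3  0.9 -0.3 -0.7  0.5  0.7 -0.4  1.2  0.1]
centre [624.4 118.1  86.6] tilt 22.7 yaw 2.2452 res [ 0.   0.4 -0.2 -0.4  0.2 -0. ]
t 9.67 pos [614.1 139.1  96.3] jaw 217.41 F [ -1.2 -10.2  25.7] w 56.2 j [ 0.48  0.51 -0.16  0.01 -0.89  0.16] ax [ 0.01  -0.002 -1.   ]
```

Call:
apply_moves(
  targets="1 0 0 0 1;2 0 0 0 1;3 0 0 0 1;4 0 0 0 1;4 0 0 0 1;4 0 0 0 1",
)

```text
clock: 10.17
position: [614.4, 138.6, 92.6]
ee_rot: [0.673, 0.225, -0.666, 0.229]
contact_force: [-2.2, -12.1, 26.1]
gripper_width: 56.2
```

```bash
python3 go.py;python3 snap.py wrist w8 220 190 200 150 4 ; python3 snap.py side s8 215 250 80 60 10; python3 snap.py top t8 190 190 100 80 8
```

```text
t 10.17 pos [614.4 138.6  92.6] jaw 217.44 F [ -2.2 -12.1  26.1] w 56.2 j [ 0.48  0.51 -0.17  0.01 -0.89  0.17] ax [ 0.011 -0.003 -1.   ]
```

View pics/w8.png

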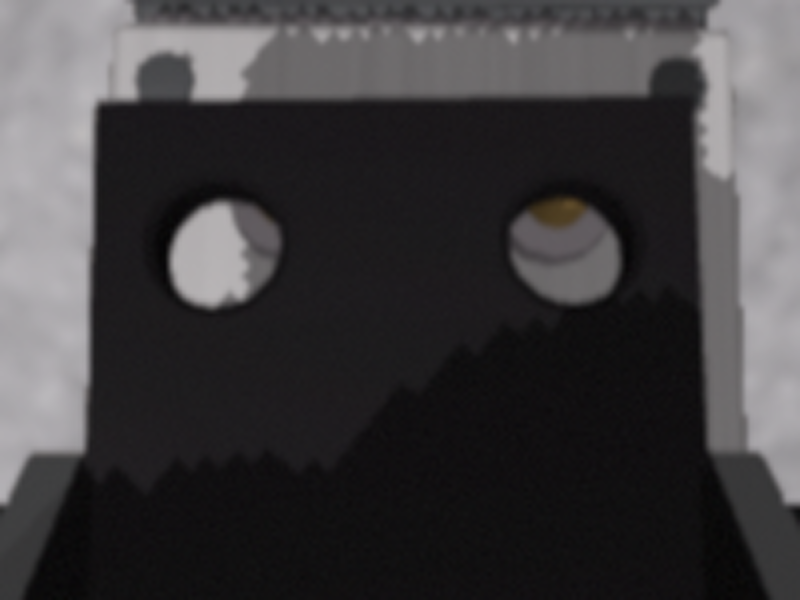

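View pics/s8.png

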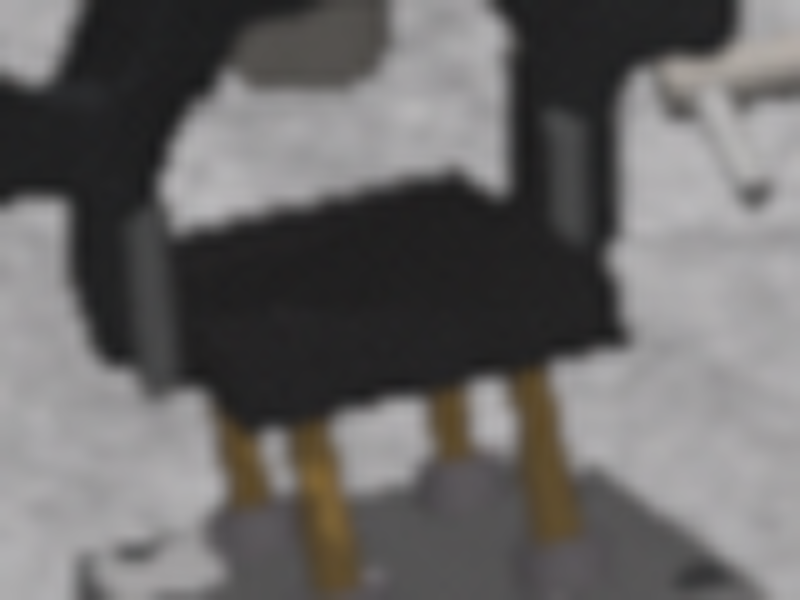

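View pics/t8.png

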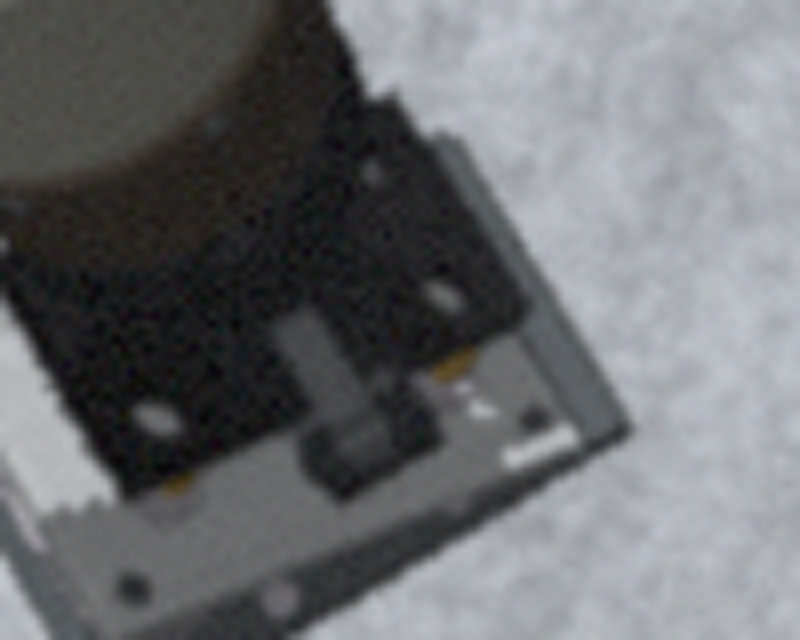

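```bash
python3 - <<'E'
from tilt import *
W=uncrop([(97,103),(695,97),(219,246),(570,247)],220,190,4)
O=[[-50,-29,12],[-50,29,12],[-36,-17,12],[-36,17,12]]
S=uncrop([(245,428),(627,342),(455,172)],215,250,10)
OS=[[50,-29,0],[50,29,0],[-50,29,12]]
T=uncrop([(157,418),(445,295)],190,190,8); OT=[[36,17,6],[-36,17,6]]
g=[614,139,104.7,30,2.221]
fit("pics/w8.pkl",O,W,g,others=[("pics/s8.pkl",OS,S)])
fit("pics/w8.pkl",O,W,g,others=[("pics/s8.pkl",OS,S),("pics/t8.pkl",OT,T)])
E
```

```text
centre [612.5 143.2 107. ] tilt 29.6 yaw 2.232 res [-0.1  0.2 -0.3  0.9 -0.6 -0.3  0.9 -0.9 -0.1  0.5  0.3 -0.3  0.3 -0.1]
centre [612.4 143.2 107. ] tilt 29.5 yaw 2.2326 res [-0.1  0.3 -0.3  0.9 -0.6 -0.2  1.  -0.9 -0.1  0.6  0.3 -0.2  0.3 -0.1
  0.2 -0.5 -0.3  0. ]
```

Call:
apply_moves(
  targets="-5 0 0 0 1;-10 0 0 0 1;-18 0 0 0 1;-18 0 0 0 1;-18 0 0 0 1;-18 0 0 0 1",
)

```text
clock: 10.82
position: [609.4, 141.5, 101.5]
ee_rot: [-0.669, -0.226, 0.671, -0.226]
contact_force: [0.2, -0.1, -1.2]
gripper_width: 56.4
```

```bash
python3 go.py 620.4 125.5 96 217.6
```

```text
t 10.82 pos [609.4 141.5 101.5] jaw 217.26 F [ 0.2 -0.1 -1.2] w 56.4 j [ 0.49  0.5  -0.16 -0.   -0.92  0.16] ax [-0.002 -0.    -1.   ]
shift [ 5.4 19.4  0.9] spin -0.3
```

Call:
apply_moves(
  targets="0 7 0 0 1;0 14 0 0 1;0 19.5 1 0 1;5 19.5 1 0 1;5 19.5 1 0 1;5 19.5 1 0 1;5 19.5 1 0 1",
)

```text
clock: 11.4
position: [620.9, 125.0, 97.1]
ee_rot: [-0.67, -0.226, 0.67, -0.226]
contact_force: [-0.5, -0.2, -1.1]
gripper_width: 56.4
```

```bash
python3 go.py 620.4 125.5 88.7 217.25;python3 snap.py wrist w9 220 170 200 150 4 ; python3 snap.py side s9 200 240 100 75 8; python3 snap.py top t9 190 190 100 75 8
```

```text
t 11.4 pos [620.9 125.   97.1] jaw 217.23 F [-0.5 -0.2 -1.1] w 56.4 j [ 0.45  0.52 -0.14 -0.   -0.92  0.2 ] ax [-0. -0. -1.]
shift [ 8.4 -0.7  0.1] spin -0.0
```

View pics/w9.png

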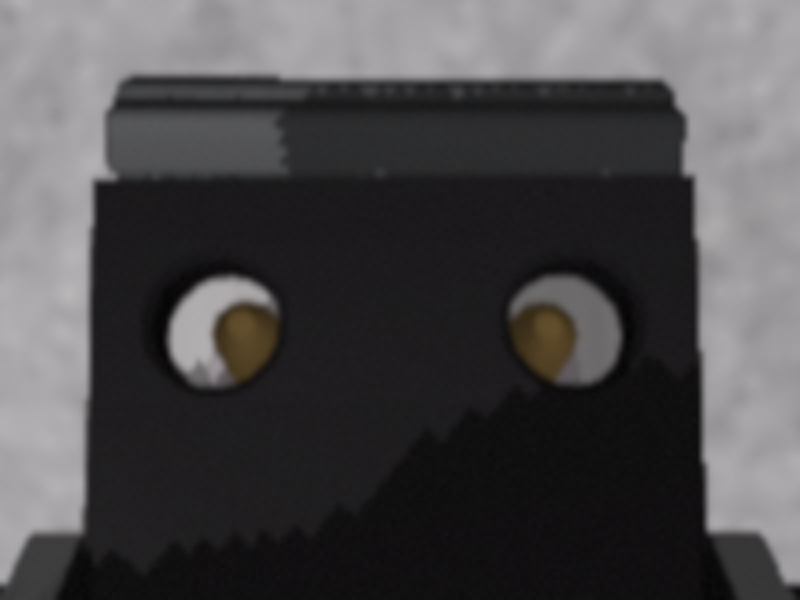

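View pics/s9.png

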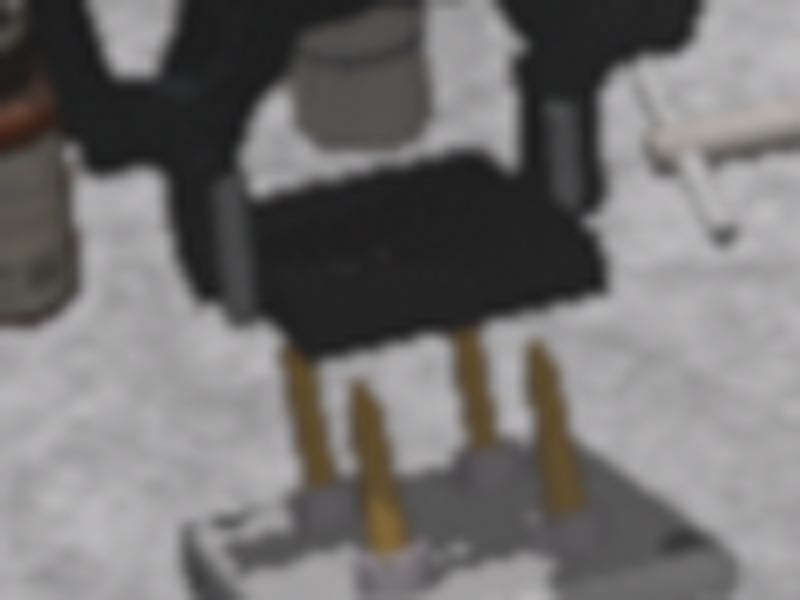

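View pics/t9.png

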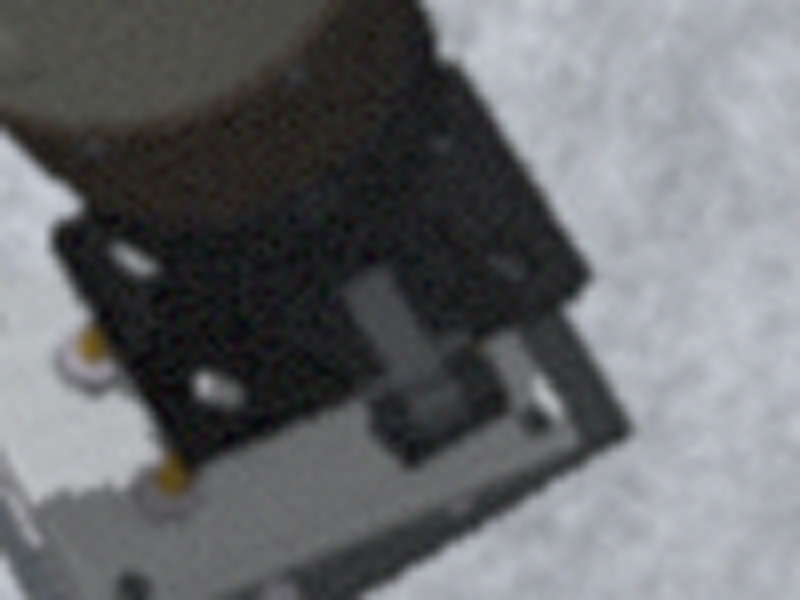

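```bash
cat > deckrel.py <<'E'
from h import *
D=np.array([605.07,147.6,65]);YAW=2.221
def rel(c): return Rd(YAW).inv().apply(np.array(c)-D)
E
python3 - <<'E'
from tilt import *
from deckrel import rel
W=uncrop([(95,182),(692,177),(219,330),(569,329)],220,170,4)
O=[[-50,-29,12],[-50,29,12],[-36,-17,12],[-36,17,12]]
S=uncrop([(310,358),(605,290),(490,155)],200,240,8)
OS=[[50,-29,0],[50,29,0],[-50,29,12]]
T=uncrop([(135,258),(217,390),(510,265)],190,190,8); OT=[[36,-17,6],[36,17,6],[-36,17,6]]
g=[618,130,110,30,2.221]
x=fit("pics/w9.pkl",O,W,g,others=[("pics/s9.pkl",OS,S),("pics/t9.pkl",OT,T)]);print(rel(x[:3]))
x=fit("pics/w9.pkl",O,W,g,others=[("pics/s9.pkl",OS,S)]);print(rel(x[:3]))
x=fit("pics/s9.pkl",OS,S,g,others=[("pics/t9.pkl",OT,T)]);print(rel(x[:3]))
# deck tips in wrist: check
d=pickle.load(open("pics/w9.pkl","rb"))
from deckrel import *
p=proj(d,Rd(YAW).apply(np.c_[POST,np.full(4,33.)])+D); print(((p-[220,170]+.5)*4).round())
E
```

```text
centre [618.8 130.  110.5] tilt 28.6 yaw 2.2266 res [-0.1  0.7  0.2  1.2 -0.8 -0.8  0.9 -1.  -0.2  0.6  1.2  0.1 -1.2 -0.
  0.5 -0.8  0.5 -0.4 -0.6  0.4]
[ 3.43494421 -0.30676245 50.51568573]
centre [618.9 130.  110.6] tilt 28.9 yaw 2.2252 res [-0.   0.6  0.1  1.3 -0.8 -0.9  0.8 -1.  -0.4  0.3  1.1 -0.1 -1.2  0.1]
[ 3.43878688 -0.37290091 50.67175962]
centre [618.3 130.  111.2] tilt 28.5 yaw 2.2138 res [-0.4  0.3  1.2  0.1 -0.5 -0.3  0.4 -0.9  0.2 -0.3 -0.6  0.8]
[ 4.02632394  0.14277834 50.96845975]
[[ 567. 1034.]
 [ 232. 1033.]
 [ 553.  335.]
 [ 246.  335.]]
```

Call:
apply_moves(
  targets="3 -1 0 0 1;6 -2 0 0 1;10 -2 0 0 1;10.8 -2.3 0.3 0 1;10.8 -2.3 0.3 0 1;10.8 -2.3 0.3 0 1",
)

```text
clock: 12.05
position: [619.3, 126.7, 86.3]
ee_rot: [-0.67, -0.226, 0.67, -0.226]
contact_force: [0.6, -0.1, -0.8]
gripper_width: 56.0
```

```bash
python3 go.py;python3 snap.py wrist w10 220 170 200 150 4 ; python3 snap.py side s10 200 240 100 75 8; python3 snap.py top t10 190 190 100 75 8
```

```text
t 12.05 pos [619.3 126.7  86.3] jaw 217.24 F [ 0.6 -0.1 -0.8] w 56.0 j [ 0.46  0.53 -0.15  0.   -0.89  0.19] ax [-0. -0. -1.]
```

View pics/w10.png

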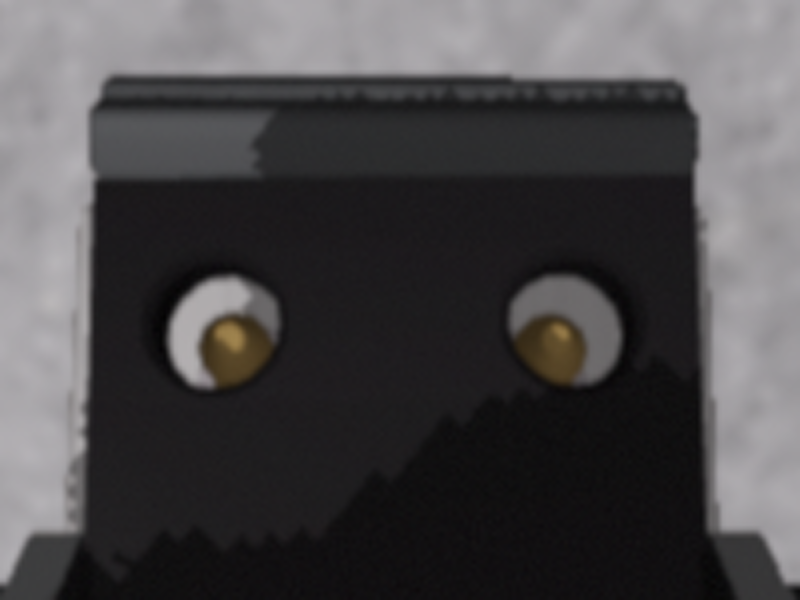

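View pics/s10.png

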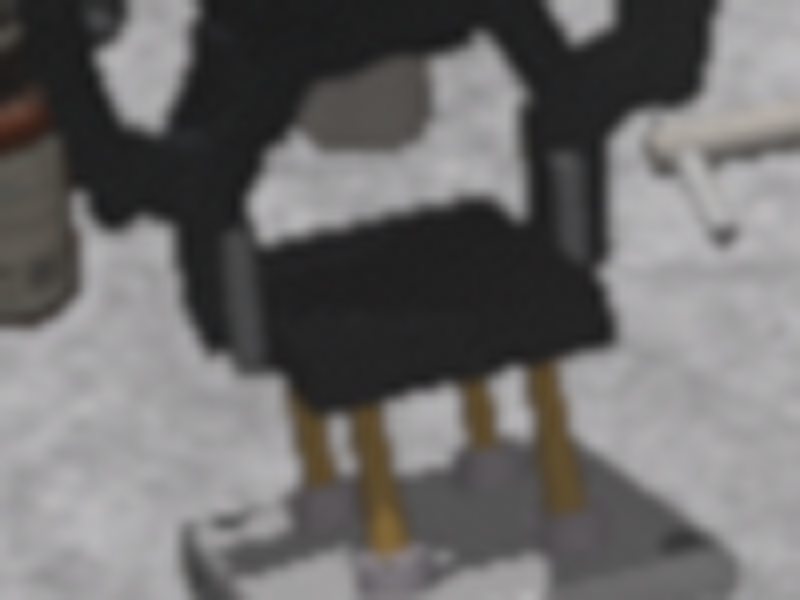

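View pics/t10.png

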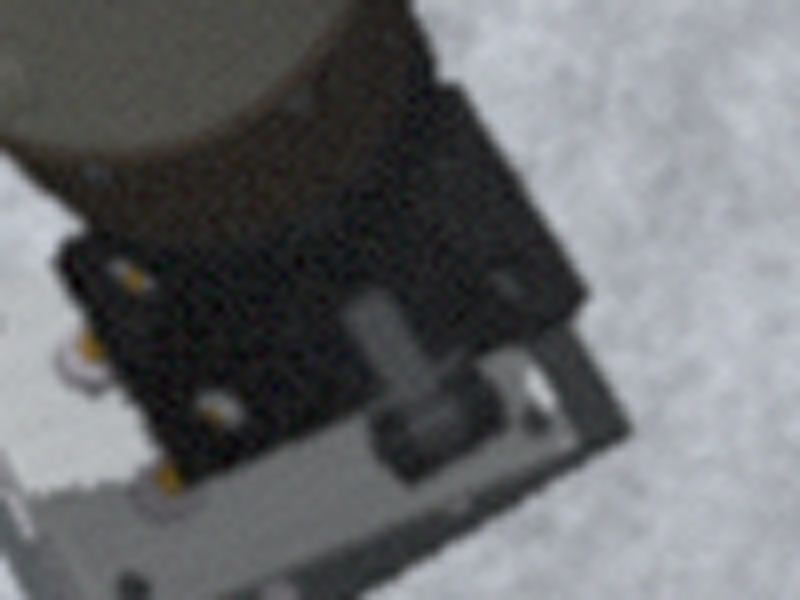

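Call:
apply_moves(
  targets="1.7 -1 0 0 1;3.5 -2 0 0 1;5.2 -3 0 0 1;7 -4 0 0 1;7 -4 0 0 1;7 -4 0 0 1",
)

```text
clock: 12.7
position: [616.8, 129.9, 79.3]
ee_rot: [-0.67, -0.226, 0.67, -0.226]
contact_force: [-0.1, 0.2, -1.4]
gripper_width: 56.1
```

```bash
python3 go.py;python3 snap.py wrist w11 220 170 200 150 4 ; python3 snap.py top t11 190 190 100 75 8
```

```text
t 12.7 pos [616.8 129.9  79.3] jaw 217.24 F [-0.1  0.2 -1.4] w 56.1 j [ 0.46  0.53 -0.16  0.   -0.87  0.19] ax [-0. -0. -1.]
```

View pics/w11.png

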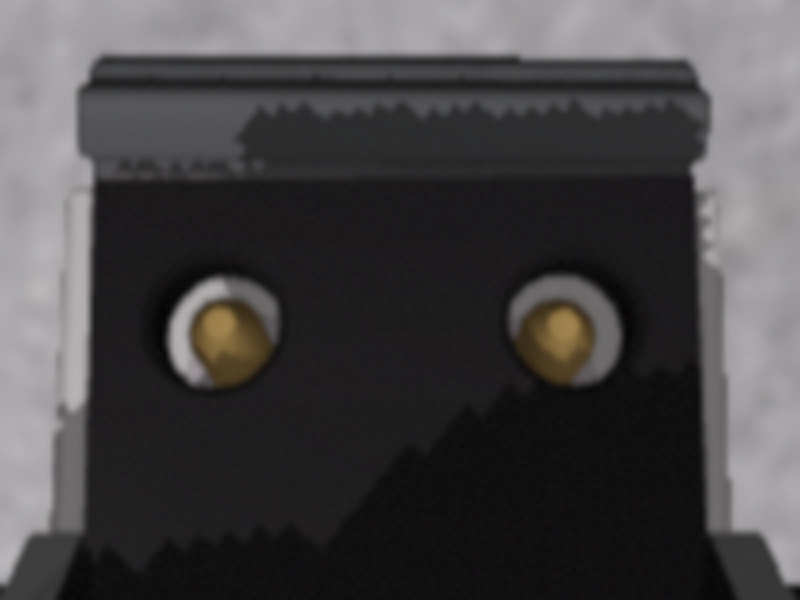

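View pics/t11.png

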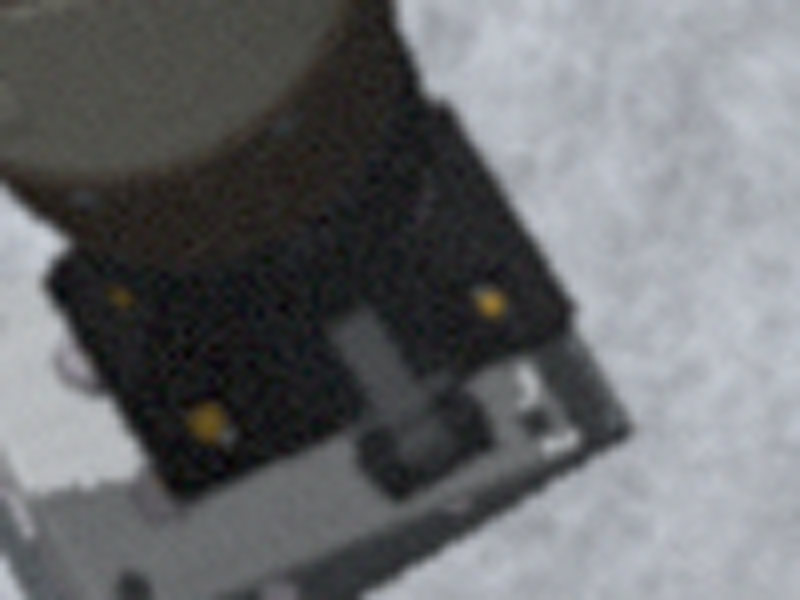

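Call:
apply_moves(
  targets="1.7 -1 0 0 1;3.5 -2 0 0 1;5.2 -3 0 0 1;7 -4 0 0 1;8.7 -5 0 0 1;8.7 -5 0 0 1;8.7 -5 0 0 1",
)

```text
clock: 13.38
position: [613.8, 133.9, 70.6]
ee_rot: [-0.67, -0.226, 0.67, -0.226]
contact_force: [0.6, 0.0, -1.3]
gripper_width: 56.2
```

```bash
python3 go.py;python3 snap.py wrist w12 220 170 200 150 4 ; python3 snap.py top t12 190 190 100 75 8
```

```text
t 13.38 pos [613.8 133.9  70.6] jaw 217.24 F [ 0.6  0.  -1.3] w 56.2 j [ 0.47  0.54 -0.18  0.   -0.85  0.18] ax [-0. -0. -1.]
```

View pics/w12.png

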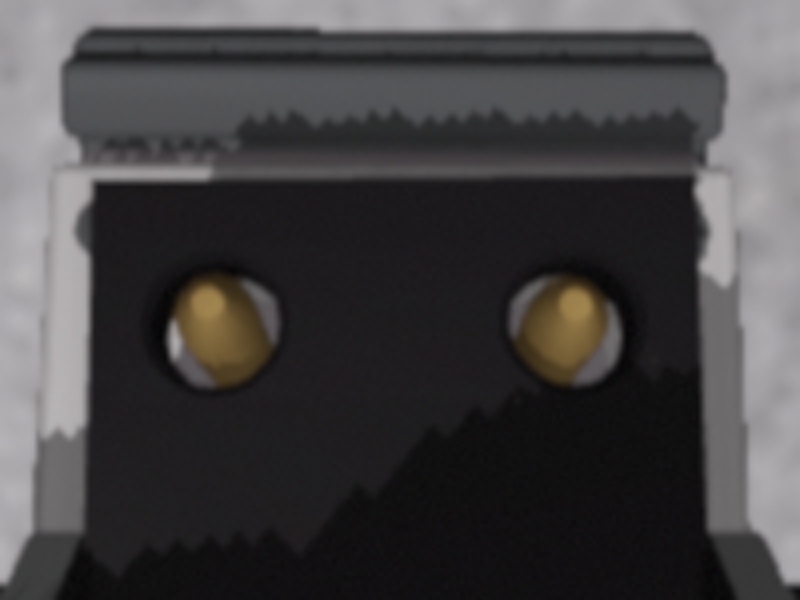

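View pics/t12.png

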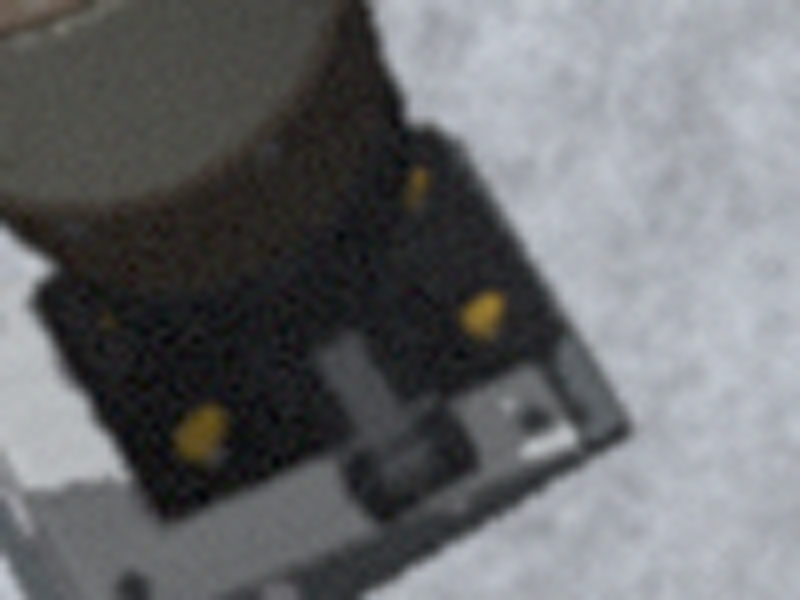

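Call:
apply_moves(
  targets="1.7 -1 0 0 1;3.5 -2 0 0 1;5.2 -3 0 0 1;7 -4 0 0 1;8.7 -5 0 0 1;8.7 -5 0 0 1;8.7 -5 0 0 1",
)

```text
clock: 14.07
position: [610.8, 137.9, 61.9]
ee_rot: [-0.67, -0.226, 0.67, -0.226]
contact_force: [0.2, -0.3, -1.0]
gripper_width: 55.9
```

Call:
apply_moves(
  targets="1.7 -1 0 0 1;2.6 -1.5 0 0 1;2.6 -1.5 0 0 1",
)

```text
clock: 14.32
position: [610.3, 139.0, 59.8]
ee_rot: [0.67, 0.226, -0.67, 0.226]
contact_force: [-0.1, -0.4, 0.5]
gripper_width: 55.9
```

```bash
python3 go.py;python3 snap.py wrist w13 220 170 200 150 4 ; python3 snap.py side s13 200 250 100 75 8
```

```text
t 14.32 pos [610.3 139.   59.8] jaw 217.25 F [-0.1 -0.4  0.5] w 55.9 j [ 0.48  0.55 -0.2   0.   -0.83  0.17] ax [ 0.001 -0.    -1.   ]
```

View pics/w13.png

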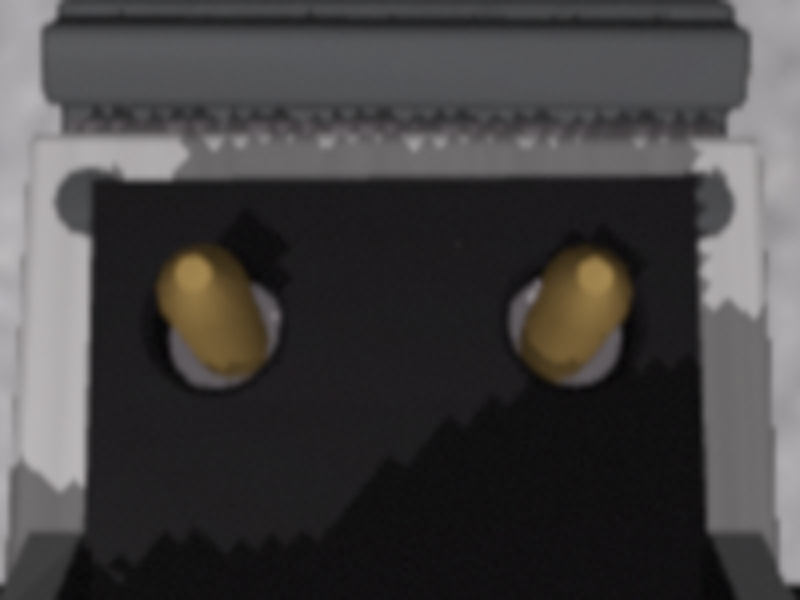

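View pics/s13.png

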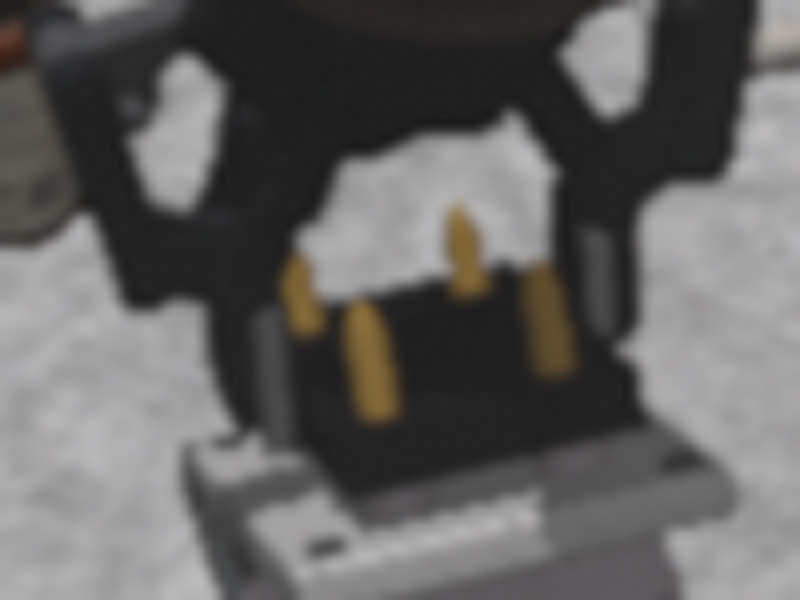

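Call:
apply_moves(
  targets="0.9 -0.5 0 0 1;1.7 -1 0 0 1;1.7 -1 0 0 1",
)

```text
clock: 14.67
position: [610.2, 139.3, 59.1]
ee_rot: [0.671, 0.226, -0.67, 0.226]
contact_force: [-0.7, -3.5, 5.2]
gripper_width: 56.1
```

Call:
apply_moves(
  targets="0.9 -0.5 0 0 1;1.7 -1 0 0 1;1.7 -1 0 0 1;1.7 -1 0 0 1",
)

```text
clock: 15.0
position: [610.1, 139.5, 58.6]
ee_rot: [0.671, 0.225, -0.669, 0.227]
contact_force: [-0.5, -6.2, 9.1]
gripper_width: 56.1
```

Call:
apply_moves(
  targets="0.9 -0.5 0 0 1;1.7 -1 0 0 1;1.7 -1 0 0 1;1.7 -1 0 0 1",
)

```text
clock: 15.33
position: [609.9, 139.6, 57.9]
ee_rot: [0.671, 0.225, -0.669, 0.227]
contact_force: [-1.3, -9.8, 12.1]
gripper_width: 56.1
```

```bash
python3 snap.py wrist w14 200 150 240 180 3.3 ; python3 snap.py side s14 200 260 100 75 8
```

```text
(no output)
```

View pics/s14.png

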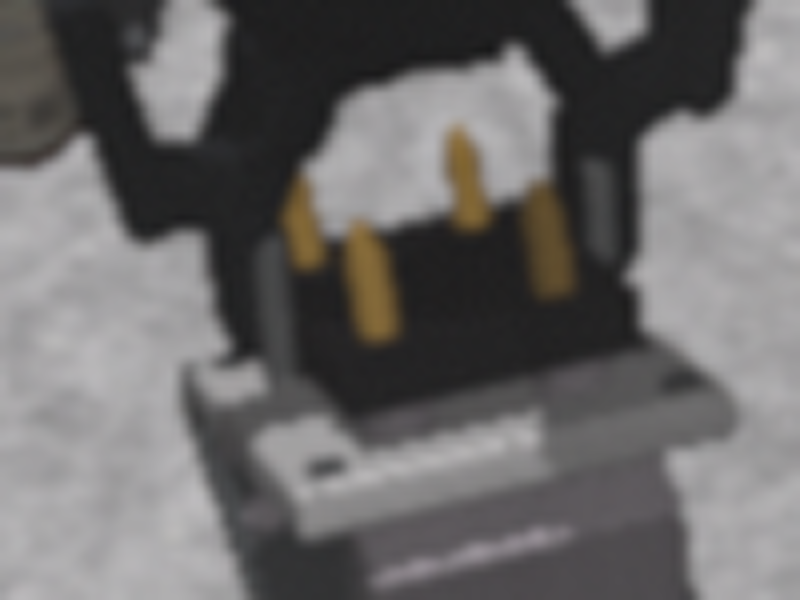

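View pics/w14.png

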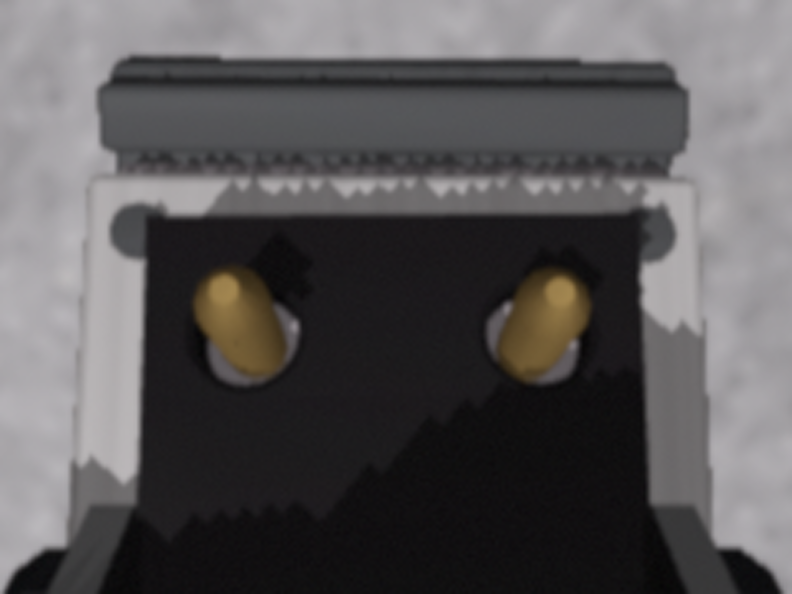

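Call:
apply_moves(
  targets="-2.6 1.5 0 0 1;-2.6 1.5 0 0 -0.5;-2.6 1.5 0 0 -0.5;-2.6 1.5 0 0 -0.5;-2.6 1.5 0 0 -0.5;-2.6 1.5 0 0 -0.5",
)

```text
clock: 15.93
position: [608.8, 140.6, 56.4]
ee_rot: [-0.67, -0.226, 0.67, -0.226]
contact_force: [-1.7, 0.1, 0.4]
gripper_width: 64.0
```

```bash
python3 go.py; python3 snap.py wrist w15 200 150 240 180 3.3 ; python3 snap.py side s15 200 260 100 75 8
```

```text
t 15.93 pos [608.8 140.6  56.4] jaw 217.26 F [-1.7  0.1  0.4] w 64.0 j [ 0.49  0.55 -0.2  -0.   -0.82  0.17] ax [-0.001 -0.    -1.   ]
```

View pics/s15.png

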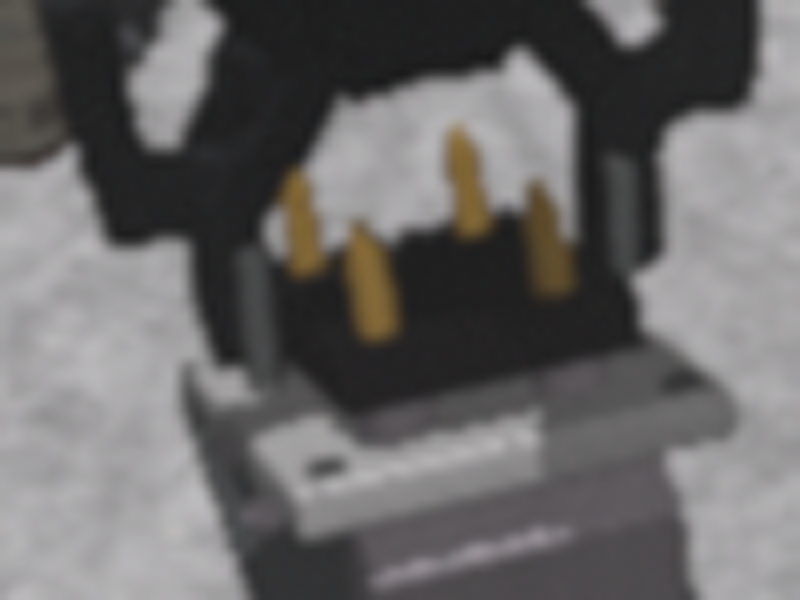

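View pics/w15.png

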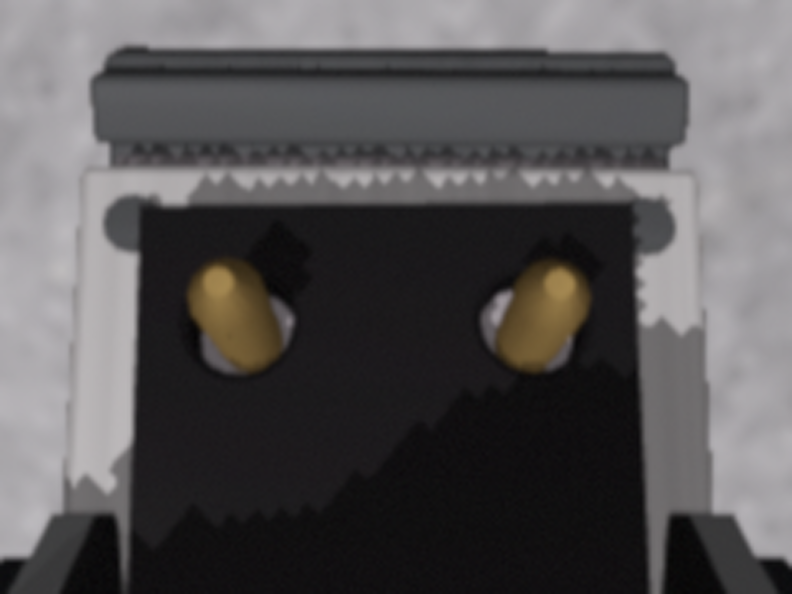

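Call:
apply_moves(
  targets="-5 0 0 0 -1;-15 0 0 0 -1;-45 0 0 0 -1;-85 0 0 0 -1;-125 0 0 0 -1;-125 0 0 0 -1",
)

```text
clock: 16.53
position: [614.2, 141.7, 193.2]
ee_rot: [0.677, 0.226, -0.663, 0.227]
contact_force: [1.3, 0.7, 0.9]
gripper_width: 85.6
```

```bash
python3 go.py 433.9 -94 160 265.1; python3 snap.py wrist w16;python3 snap.py side s16 200 260 100 75 8
```

```text
t 16.53 pos [614.2 141.7 193.2] jaw 217.35 F [1.3 0.7 0.9] w 85.6 j [ 0.48  0.41 -0.05  0.   -1.09  0.17] ax [ 0.018  0.005 -1.   ]
shift [ 28.6  77.7 286.9] spin -47.7
```

View pics/s16.png

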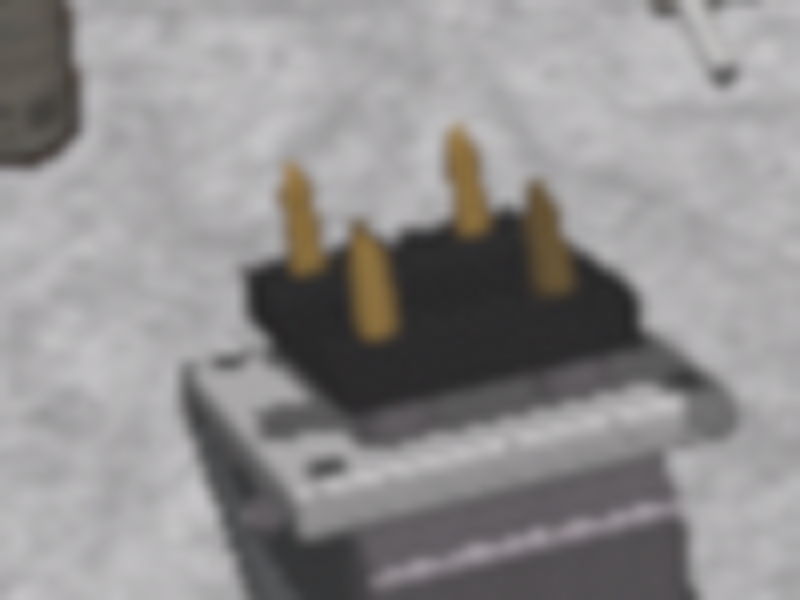

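View pics/w16.png

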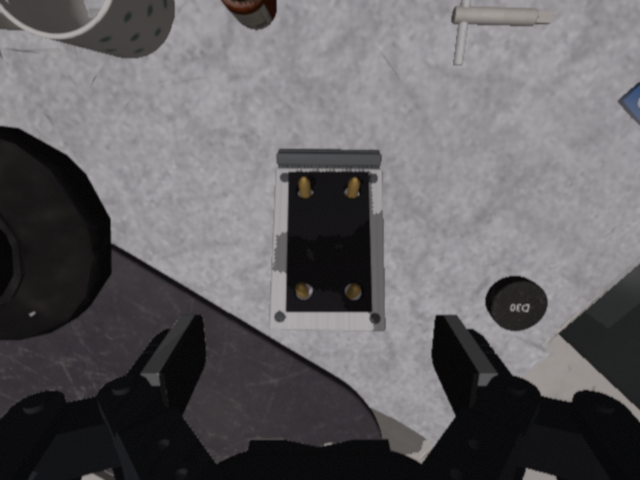

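```bash
cat > ov.py <<'E'
import sys,pickle,cv2
from deckrel import *
k,x0,y0,s=sys.argv[1],*map(float,sys.argv[2:5]); zb=float(sys.argv[5])
d=pickle.load(open(f"pics/{k}.pkl","rb"));im=cv2.imread(f"pics/{k}.png")
for z,c in((zb,(0,255,0)),(zb+12,(0,0,255))):
    P=np.array([[50,29,z],[50,-29,z],[-50,-29,z],[-50,29,z]])
    p=((proj(d,Rd(YAW).apply(P)+D)-[x0,y0]+.5)*s).astype(int)
    cv2.polylines(im,[p.reshape(-1,1,2)],True,c,1)
p=((proj(d,Rd(YAW).apply(np.c_[POST,np.full(4,33.)])+D)-[x0,y0]+.5)*s).astype(int)
for q in p: cv2.circle(im,tuple(map(int,q)),3,(255,255,0),-1)
cv2.imwrite(f"pics/{k}_ov.png",im)
E
python3 ov.py s16 200 260 8 0
```

View pics/s16_ov.png

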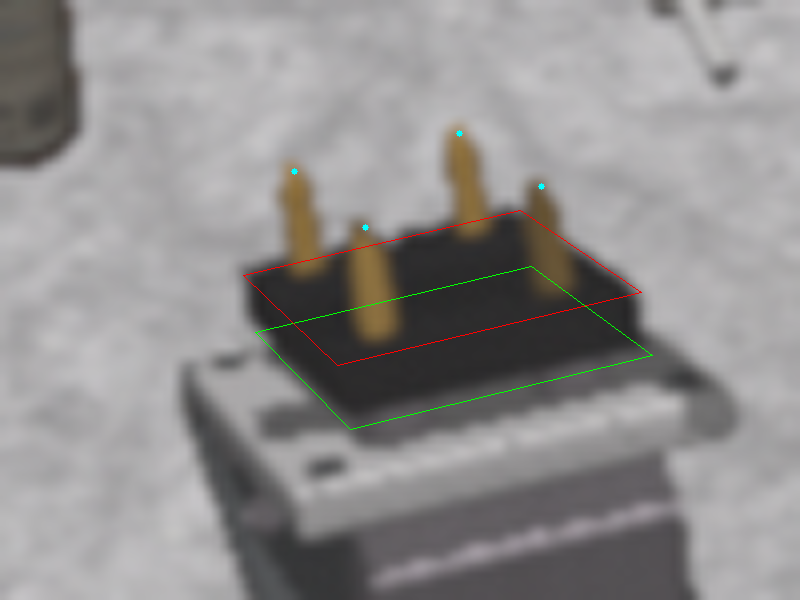

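```bash
python3 - <<'E'
import pickle
from deckrel import *
d=pickle.load(open("pics/s16.pkl","rb"))
for z in (12,13.5,33):
    print(z,((proj(d,Rd(YAW).apply(np.c_[POST,np.full(4,z)])+D)-[200,260]+.5)*8).round().tolist())
import cv2
im=cv2.cvtColor(d["img"],cv2.COLOR_RGB2BGR)[290:325,215:290]
im=np.clip(im.astype(float)*1.8,0,255).astype(np.uint8)
cv2.imwrite("pics/s16b.png",cv2.resize(im,None,fx=10,fy=10,interpolation=cv2.INTER_CUBIC))
E
```

```text
12 [[562.0, 295.0], [386.0, 337.0], [479.0, 234.0], [315.0, 273.0]]
13.5 [[561.0, 287.0], [385.0, 329.0], [478.0, 227.0], [313.0, 266.0]]
33 [[542.0, 187.0], [365.0, 228.0], [460.0, 133.0], [295.0, 171.0]]
```

View pics/s16b.png

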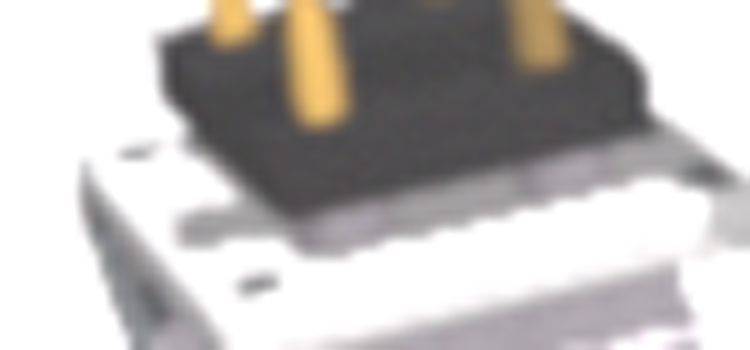

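Call:
apply_moves(
  targets="0 78 287 -48 -1;0 78 287 -48 -1;0 78 287 -48 -1;0 78 287 -48 -1;20 78 287 -48 -1;35 78 287 -48 -1;45 78 287 -48 -1;45 78 287 -48 -1;45 78 287 -48 -1;45 78 287 -48 -1",
)

```text
clock: 17.47
position: [427.4, -96.0, 136.6]
ee_rot: [-0.52, -0.478, 0.521, -0.478]
contact_force: [0.2, 0.3, 0.5]
gripper_width: 85.3
```

```bash
python3 go.py 433.9 -94 160 265.1; python3 snap.py wrist w17
```

```text
t 17.47 pos [427.4 -96.  136.6] jaw 265.13 F [0.2 0.3 0.5] w 85.3 j [ 0.15  0.17 -0.57  0.   -0.84  1.33] ax [-0.001 -0.    -1.   ]
shift [-23.4   6.3  -2.5] spin 0.0
```

View pics/w17.png

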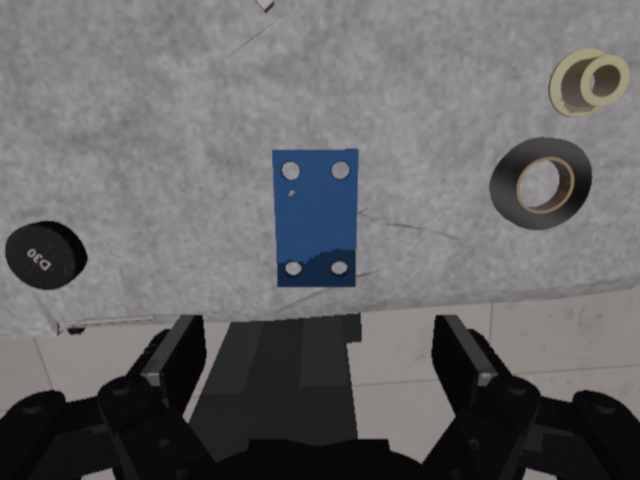

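```bash
python3 - <<'E'
from fw import *
fit("pics/w17.pkl",[(273.5,150),(358,150),(355.5,286.5),(277.5,286.5)],[434,-94,-.09])
E
python3 go.py 435 -94.5 30 265.1
```

```text
[ 4.34938e+02 -9.39080e+01 -8.20000e-02] [-1.3 -0.3  1.4 -0.6 -0.1  0.5 -0.1  0.7]
t 17.52 pos [428.6 -95.4 137.2] jaw 265.2 F [-0.8  0.1  0.3] w 85.3 j [ 0.15  0.17 -0.56  0.   -0.84  1.33] ax [ 0.001 -0.    -1.   ]
shift [107.2   6.3  -1.5] spin 0.1
```

Call:
apply_moves(
  targets="40 6 -2 0 -0.5;80 6 -2 0 -0.5;110 6 -2 0 -0.5;120 6 -2 0 -0.5;120 6 -2 0 -0.5;120 6 -2 0 -0.5;120 6 -2 0 -0.5",
)

```text
clock: 18.1
position: [435.8, -93.3, 18.0]
ee_rot: [0.521, 0.479, -0.519, 0.48]
contact_force: [0.7, 1.1, 0.2]
gripper_width: 63.8
```

```bash
python3 go.py 434.6 -93.9 -2.6 265.2; python3 snap.py wrist w18
```

```text
t 18.1 pos [435.8 -93.3  18. ] jaw 265.31 F [0.7 1.1 0.2] w 63.8 j [ 0.16  0.38 -0.68  0.   -0.5   1.33] ax [ 0.003  0.    -1.   ]
shift [20.6 -1.2  0.7] spin 0.1
```

View pics/w18.png

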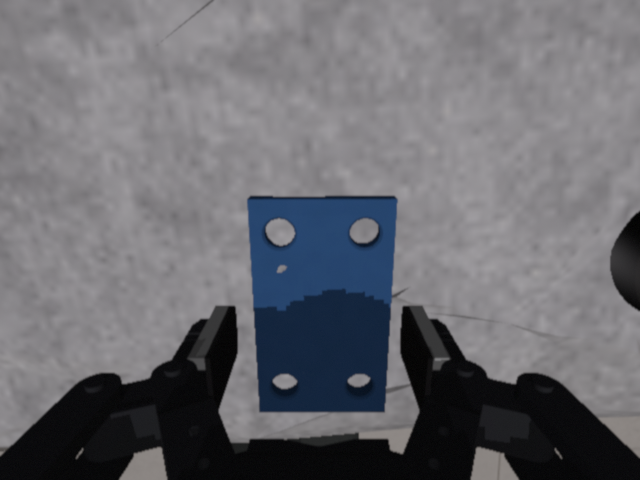

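Call:
apply_moves(
  targets="8 -1 0.7 0 -0.5;16 -1 0.7 0 -0.5;20 -1 0.7 0 -0.5;20 -1 0.7 0 -0.5;20 -1 0.7 0 -0.5",
)

```text
clock: 18.57
position: [432.6, -94.7, -3.3]
ee_rot: [-0.52, -0.479, 0.521, -0.479]
contact_force: [0.6, 0.3, 0.0]
gripper_width: 64.3
```

```bash
python3 go.py 434.6 -93.9 -2.6 265.2
```

```text
t 18.57 pos [432.6 -94.7  -3.3] jaw 265.23 F [0.6 0.3 0. ] w 64.3 j [ 0.15  0.42 -0.7   0.   -0.44  1.33] ax [-0.001 -0.    -1.   ]
shift [-0.7  1.9 -1. ] spin 0.0
```

Call:
apply_moves(
  targets="-0.5 2 -0.7 0 -0.5;-0.5 2 -0.7 0 -0.5;-0.5 2 -0.7 0 -0.5;-0.5 2 -0.7 0 0;-0.5 2 -0.7 0 1;-0.5 2 -0.7 0 1;-0.5 2 -0.7 0 1;-0.5 2 -0.7 0 1;-0.5 2 -0.7 0 1",
)

```text
clock: 19.32
position: [435.3, -94.0, -1.8]
ee_rot: [0.521, 0.479, -0.52, 0.479]
contact_force: [-0.5, -0.1, 5.6]
gripper_width: 56.2
```

```bash
python3 go.py; python3 snap.py wrist w19 
```

```text
t 19.32 pos [435.3 -94.   -1.8] jaw 265.26 F [-0.5 -0.1  5.6] w 56.2 j [ 0.15  0.42 -0.7   0.   -0.45  1.33] ax [ 0.001  0.    -1.   ]
```

View pics/w19.png

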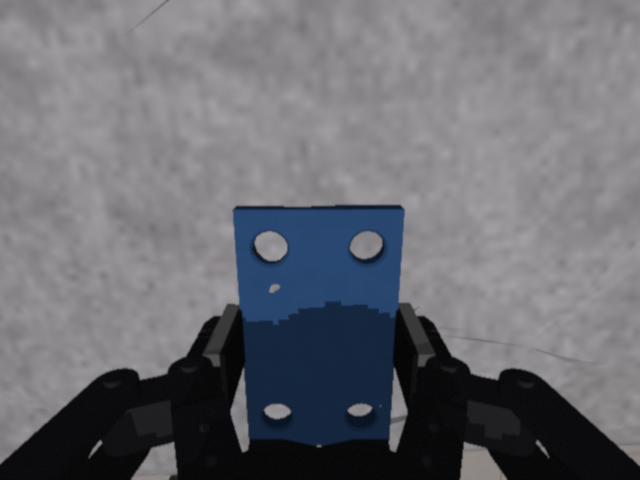

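Call:
apply_moves(
  targets="-5 0 0 0 1;-20 0 0 0 1;-60 0 0 0 1;-100 0 0 0 1;-140 0 0 0 1;-165 0 0 0 1;-165 0 0 0 1;-165 0 0 0 1",
)

```text
clock: 20.03
position: [435.3, -93.9, 164.0]
ee_rot: [0.522, 0.478, -0.519, 0.479]
contact_force: [-0.3, -0.6, -1.1]
gripper_width: 56.5
```

```bash
python3 go.py 612 139.5 155 217.25
```

```text
t 20.03 pos [435.3 -93.9 164. ] jaw 265.21 F [-0.3 -0.6 -1.1] w 56.5 j [ 0.15  0.14 -0.51 -0.   -0.91  1.33] ax [ 0.004  0.001 -1.   ]
shift [   9.9  156.6 -247.3] spin 48.0
```

Call:
apply_moves(
  targets="0 157 -247 48 1;0 157 -247 48 1;0 157 -247 48 1;0 157 -247 48 1;0 157 -247 48 1;0 157 -247 48 1;0 157 -247 48 1;0 157 -247 48 1;10 157 -247 48 1;10 157 -247 48 1",
)

```text
clock: 20.87
position: [609.1, 138.2, 147.7]
ee_rot: [-0.667, -0.226, 0.673, -0.226]
contact_force: [-0.3, -2.1, -3.3]
gripper_width: 56.3
```

```bash
python3 go.py 612 139.5 114.5 217.25
```

```text
t 20.87 pos [609.1 138.2 147.7] jaw 217.24 F [-0.3 -2.1 -3.3] w 56.3 j [ 0.48  0.46 -0.1  -0.   -1.02  0.17] ax [-0.009 -0.003 -1.   ]
shift [33.2  0.8 -3.4] spin -0.0
```

Call:
apply_moves(
  targets="15 0 0 0 1;30 0 0 0 1;40 0 0 0 1;40 0 0 0 1;40 0 0 0 1;40 0 0 0 1",
)

```text
clock: 21.37
position: [611.8, 138.5, 112.9]
ee_rot: [0.67, 0.226, -0.67, 0.226]
contact_force: [0.2, 0.3, -1.0]
gripper_width: 55.8
```

```bash
python3 go.py 612 139.5 109 217.25;python3 snap.py wrist w20;python3 snap.py side s20 160 200 200 150 4
```

```text
t 21.37 pos [611.8 138.5 112.9] jaw 217.21 F [ 0.2  0.3 -1. ] w 55.8 j [ 0.48  0.49 -0.14  0.   -0.94  0.17] ax [ 0.  0. -1.]
shift [ 3.9 -0.7 -0.8] spin -0.0
```

View pics/s20.png

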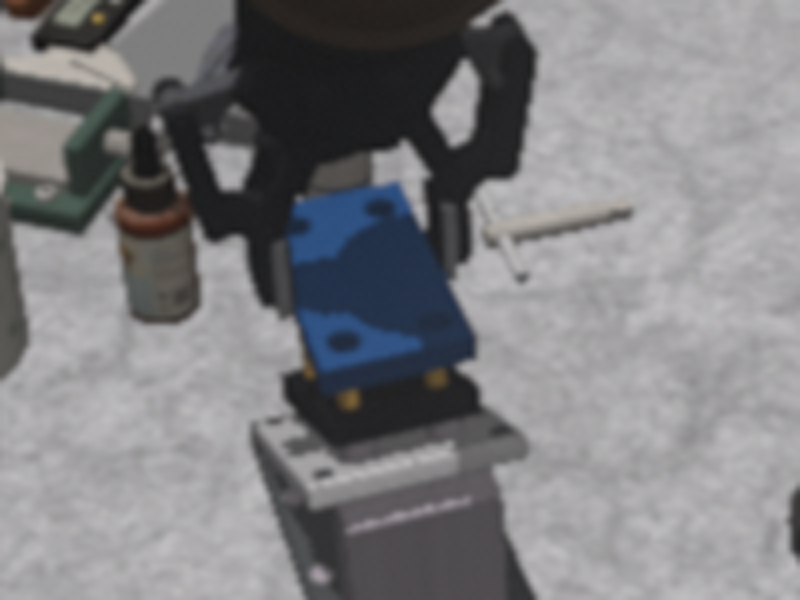

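Call:
apply_moves(
  targets="2 0 0 0 1;4 0 0 0 1;5 0 0 0 1;6 0 0 0 1;7 0 0 0 1;8 0 0 0 1;9 0 0 0 1;10 0 0 0 1;10 0 0 0 1",
)

```text
clock: 22.22
position: [612.8, 139.0, 108.2]
ee_rot: [0.671, 0.226, -0.669, 0.227]
contact_force: [-7.0, -1.7, 21.4]
gripper_width: 56.1
```

Call:
apply_moves(
  targets="1 0 0 0 1;2 0 0 0 1;3 0 0 0 1;4 0 0 0 1;5 0 0 0 1;6 0 0 0 1;7 0 0 0 1;8 0 0 0 1;8 0 0 0 1",
)

```text
clock: 22.97
position: [615.1, 137.9, 101.4]
ee_rot: [0.672, 0.225, -0.667, 0.228]
contact_force: [-2.7, -6.7, 23.4]
gripper_width: 56.0
```

```bash
python3 go.py ;python3 snap.py wrist w21;python3 snap.py side s21 160 200 200 150 4
```

```text
t 22.97 pos [615.1 137.9 101.4] jaw 217.4 F [-2.7 -6.7 23.4] w 56.0 j [ 0.48  0.5  -0.15  0.01 -0.91  0.17] ax [ 0.008 -0.001 -1.   ]
```

View pics/s21.png

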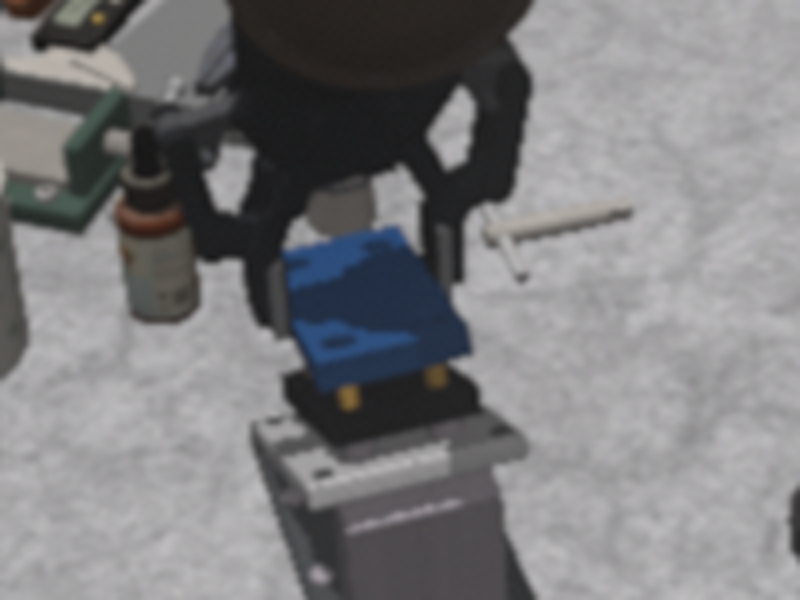

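View pics/w21.png

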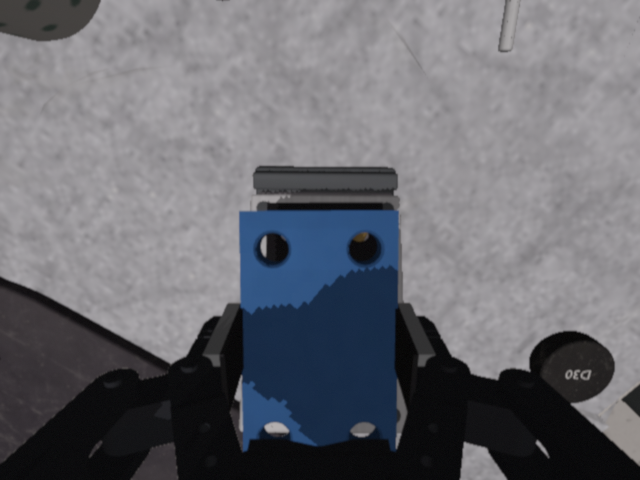

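Call:
apply_moves(
  targets="1 0 0 0 1;2 0 0 0 1;3 0 0 0 1;4 0 0 0 1;5 0 0 0 1;6 0 0 0 1;7 0 0 0 1;8 0 0 0 1;8 0 0 0 1",
)

```text
clock: 23.82
position: [616.0, 136.9, 93.7]
ee_rot: [0.673, 0.225, -0.667, 0.228]
contact_force: [0.0, -10.6, 22.5]
gripper_width: 56.4
```

```bash
python3 go.py ;python3 snap.py wrist w22 220 190 200 150 4;python3 snap.py side s22 215 250 80 60 10;python3 snap.py top t22 190 190 100 75 8
```

```text
t 23.82 pos [616.  136.9  93.7] jaw 217.39 F [  0.  -10.6  22.5] w 56.4 j [ 0.48  0.51 -0.16  0.01 -0.89  0.17] ax [ 0.01  -0.002 -1.   ]
```

View pics/w22.png

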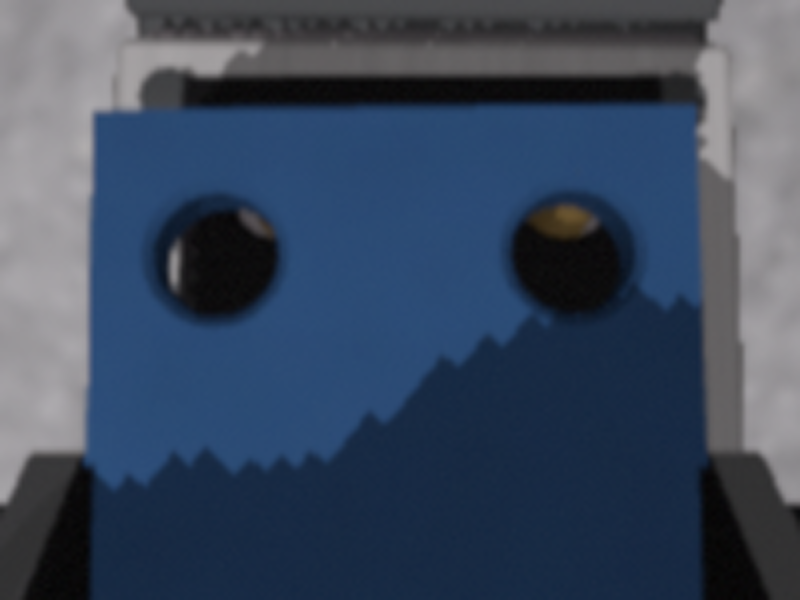

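View pics/s22.png

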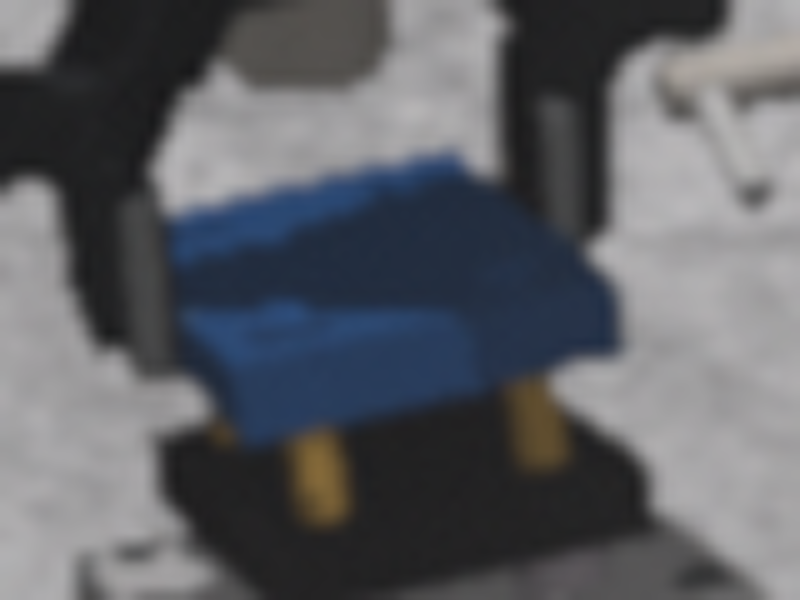

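View pics/t22.png

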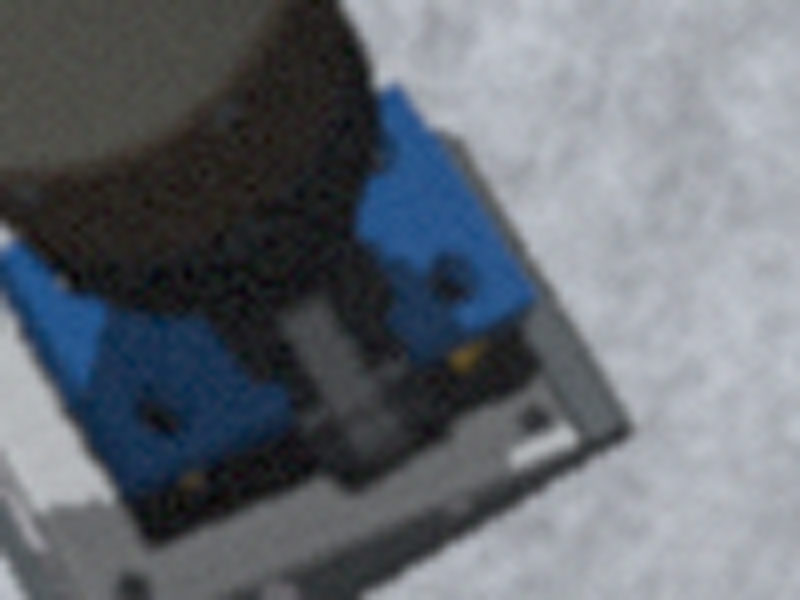

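```bash
cat > fb.py <<'E'
from tilt import *
from deckrel import rel
O=[[-50,-29,12],[-50,29,12],[-36,-17,12],[-36,17,12]]
OS=[[50,-29,12],[50,29,12],[50,-29,0],[50,29,0],[-50,29,12]]
OT=[[-50,29,12],[-50,-29,12],[-36,17,12]]
def run(n,w,s,t,wo,so,to,g):
    a=(f"pics/s{n}.pkl",OS,uncrop(s,*so)); b=(f"pics/t{n}.pkl",OT,uncrop(t,*to))
    x=fit(f"pics/w{n}.pkl",O,uncrop(w,*wo),g,others=[a]);print(rel(x[:3]).round(1))
    x=fit(f"pics/w{n}.pkl",O,uncrop(w,*wo),g,others=[a,b]);print(rel(x[:3]).round(1));return x
E
python3 - <<'E'
from fb import *
run(22,[(94,114),(697,105),(215,257),(571,255)],[(235,362),(615,290),(245,447),(615,352),(458,152)],[(530,295),(395,83),(452,275)],(220,190,4),(215,250,10),(190,190,8),[614,139,106,28,2.22])
E
```

```text
centre [613.2 142.7 106.8] tilt 26.2 yaw 2.2328 res [-0.3 -0.3 -0.4  0.8  0.1 -0.2  0.6 -0.3 -0.6  0.7  0.1 -1.3 -0.1  0.2
  1.4  0.3 -0.6 -0. ]
[13.3 -3.5 40.7]
centre [613.2 142.7 106.8] tilt 26.3 yaw 2.2329 res [-0.3 -0.2 -0.5  0.9  0.1 -0.2  0.5 -0.2 -0.6  0.7  0.1 -1.3 -0.1  0.2
  1.4  0.3 -0.6  0.1  1.   0.3  0.5 -0.5  0.4  0.1]
[13.3 -3.5 40.6]
```

Call:
apply_moves(
  targets="1 0 0 0 1;2 0 0 0 1;2.5 0 0 0 1;2.5 0 0 0 1;2.5 0 0 0 1",
)

```text
clock: 24.38
position: [616.2, 136.7, 92.0]
ee_rot: [0.673, 0.225, -0.667, 0.229]
contact_force: [-2.4, -10.8, 25.7]
gripper_width: 55.9
```

```bash
python3 go.py ;python3 snap.py wrist w23 220 190 200 150 4;python3 snap.py side s23 215 250 80 60 10;python3 snap.py top t23 190 190 100 75 8
```

```text
t 24.38 pos [616.2 136.7  92. ] jaw 217.42 F [ -2.4 -10.8  25.7] w 55.9 j [ 0.48  0.51 -0.16  0.01 -0.89  0.17] ax [ 0.01  -0.002 -1.   ]
```

View pics/w23.png

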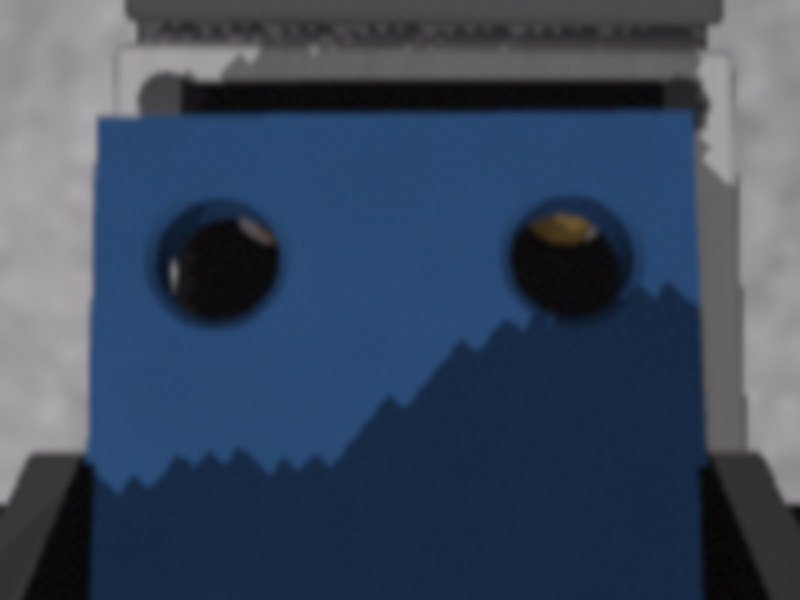

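View pics/s23.png

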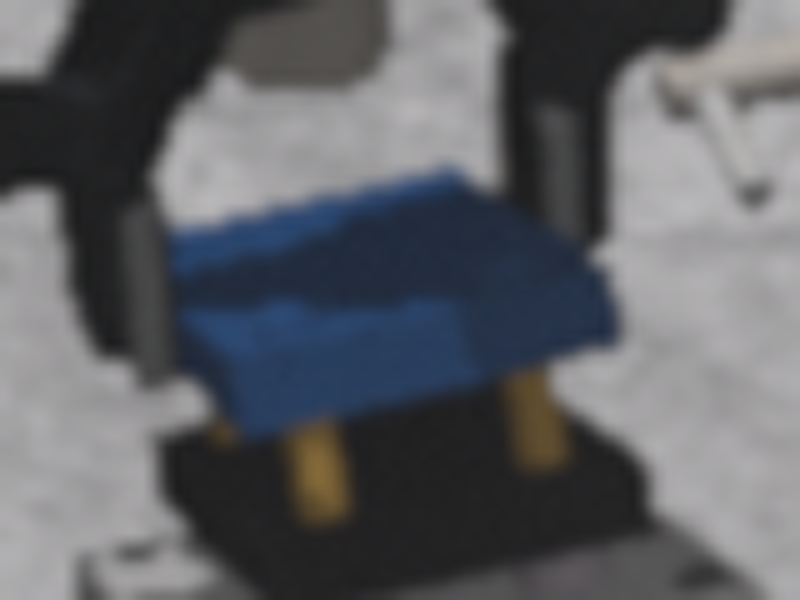

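```bash
python3 - <<'E'
from fb import *
x=fit("pics/w23.pkl",O,uncrop([(98,119),(693,112),(216,262),(570,260)],220,190,4),[614,139,106,28,2.22],others=[("pics/s23.pkl",OS,uncrop([(235,352),(612,280),(243,437),(617,345),(458,168)],215,250,10))])
print(rel(x[:3]))
E
```

```text
centre [613.2 142.7 105.9] tilt 28.7 yaw 2.2332 res [-0.5  0.  -0.2  0.8  0.1 -0.4  0.6 -0.4 -0.8  0.8  0.1 -1.2 -0.1  0.4
  1.1  0.2 -0.4  0.1]
[12.79070934 -3.46647212 39.79574879]
```

Call:
apply_moves(
  targets="-5 0 0 0 1;-10 0 0 0 1;-18 0 0 0 1;-18 0 0 0 1;-18 0 0 0 1;-18 0 0 0 1",
)

```text
clock: 25.03
position: [611.3, 139.3, 101.1]
ee_rot: [-0.669, -0.226, 0.671, -0.226]
contact_force: [0.1, 0.0, -2.2]
gripper_width: 56.1
```

```bash
python3 go.py 620.3 125.3 97 217.25
```

```text
t 25.03 pos [611.3 139.3 101.1] jaw 217.26 F [ 0.1  0.  -2.2] w 56.1 j [ 0.48  0.5  -0.15 -0.   -0.92  0.17] ax [-0.002 -0.    -1.   ]
shift [ 4.1 16.6  1.3] spin 0.0
```

Call:
apply_moves(
  targets="0 6 0 0 1;0 12 1 0 1;0 16.6 1.3 0 1;4 16.6 1.3 0 1;4 16.6 1.3 0 1;4 16.6 1.3 0 1",
)

```text
clock: 25.53
position: [620.6, 124.7, 97.4]
ee_rot: [-0.67, -0.226, 0.671, -0.226]
contact_force: [0.2, 1.0, -0.9]
gripper_width: 56.6
```

```bash
python3 go.py 620.3 125.3 86.8 217.25
```

```text
t 25.53 pos [620.6 124.7  97.4] jaw 217.21 F [ 0.2  1.  -0.9] w 56.6 j [ 0.45  0.52 -0.14 -0.   -0.92  0.2 ] ax [-0.001 -0.    -1.   ]
shift [10.6 -0.7 -0.1] spin -0.0
```

Call:
apply_moves(
  targets="3 0 0 0 1;6 0 0 0 1;9 -0.5 0 0 1;10 -0.5 0 0 1;10 -0.5 0 0 1;10 -0.5 0 0 1",
)

```text
clock: 26.03
position: [620.6, 125.5, 87.9]
ee_rot: [-0.67, -0.226, 0.67, -0.226]
contact_force: [-0.5, -0.1, -0.7]
gripper_width: 56.3
```

```bash
python3 go.py 620.3 125.3 86.8 217.25;python3 snap.py wrist w24 220 170 200 150 4;python3 snap.py top t24 190 190 100 75 8;python3 snap.py side s24 205 245 80 60 10
```

```text
t 26.03 pos [620.6 125.5  87.9] jaw 217.25 F [-0.5 -0.1 -0.7] w 56.3 j [ 0.45  0.53 -0.15  0.   -0.9   0.2 ] ax [-0. -0. -1.]
shift [ 1.1 -0.   0.3] spin -0.0
```

View pics/w24.png

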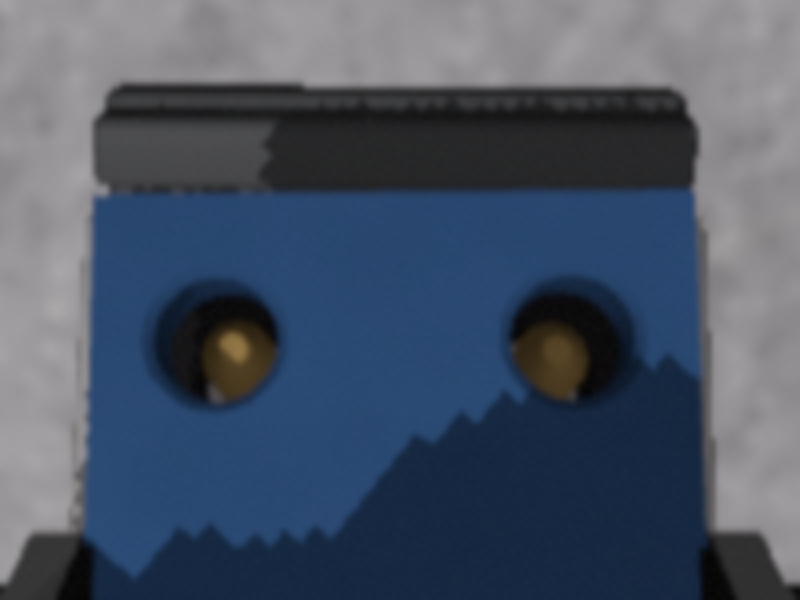

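View pics/t24.png

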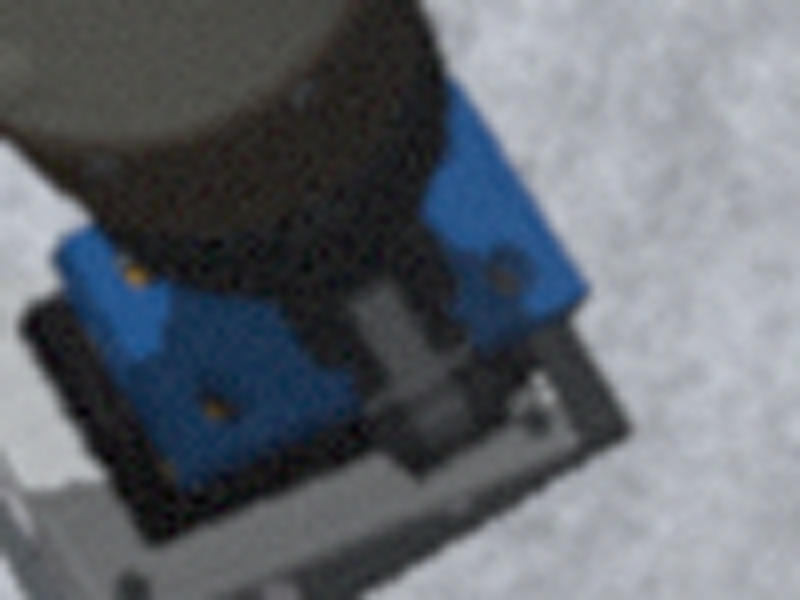

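View pics/s24.png

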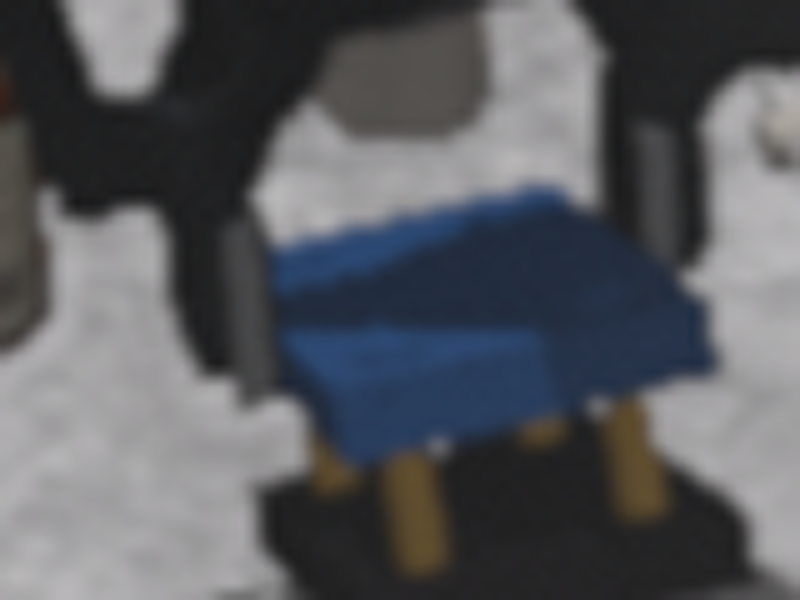

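Call:
apply_moves(
  targets="1.7 -1 0 0 1;3.5 -2 0 0 1;5.2 -3 0 0 1;7 -4 0 0 1;8.7 -5 0 0 1;8.7 -5 0 0 1;8.7 -5 0 0 1",
)

```text
clock: 26.77
position: [617.5, 129.4, 79.1]
ee_rot: [-0.67, -0.226, 0.67, -0.226]
contact_force: [-0.4, -0.2, -1.6]
gripper_width: 56.1
```

```bash
python3 go.py;python3 snap.py wrist w25 220 170 200 150 4;python3 snap.py top t25 190 190 100 75 8
```

```text
t 26.77 pos [617.5 129.4  79.1] jaw 217.24 F [-0.4 -0.2 -1.6] w 56.1 j [ 0.46  0.53 -0.16  0.   -0.88  0.19] ax [-0. -0. -1.]
```

View pics/w25.png

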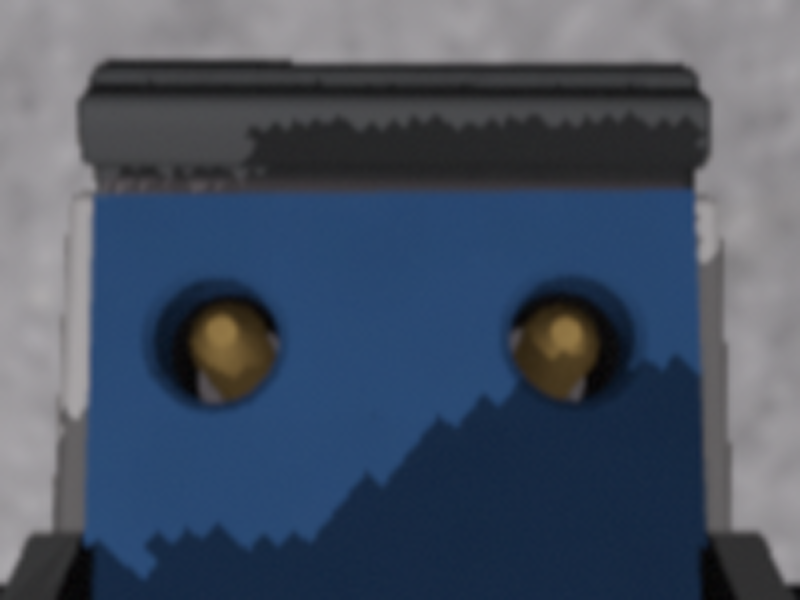

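View pics/t25.png

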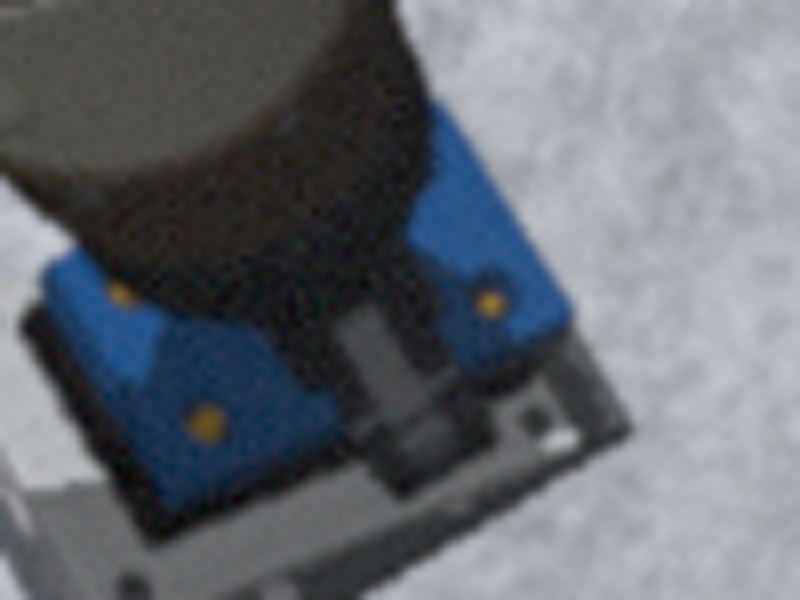

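Call:
apply_moves(
  targets="1.7 -1 0 0 1;3.5 -2 0 0 1;5.2 -3 0 0 1;7 -4 0 0 1;7 -4 0 0 1;7 -4 0 0 1",
)

```text
clock: 27.37
position: [615.1, 132.6, 72.1]
ee_rot: [-0.67, -0.226, 0.67, -0.226]
contact_force: [0.1, -0.1, -1.0]
gripper_width: 56.3
```

Call:
apply_moves(
  targets="0.9 -0.5 0 0 1;1.7 -1 0 0 1;1.7 -1 0 0 1",
)

```text
clock: 27.62
position: [614.9, 133.3, 70.9]
ee_rot: [0.67, 0.226, -0.67, 0.226]
contact_force: [-0.1, -1.2, 0.4]
gripper_width: 56.0
```

Call:
apply_moves(
  targets="0.9 -0.5 0 0 1;1.7 -1 0 0 1;1.7 -1 0 0 1",
)

```text
clock: 27.87
position: [614.7, 133.7, 70.1]
ee_rot: [0.671, 0.226, -0.67, 0.226]
contact_force: [0.5, -4.2, 4.8]
gripper_width: 56.3
```

```bash
python3 go.py;python3 snap.py wrist w26 220 170 200 150 4;python3 snap.py side s26 205 255 80 60 10
```

```text
t 27.87 pos [614.7 133.7  70.1] jaw 217.26 F [ 0.5 -4.2  4.8] w 56.3 j [ 0.47  0.54 -0.18  0.   -0.85  0.18] ax [ 0.002 -0.    -1.   ]
```

View pics/w26.png

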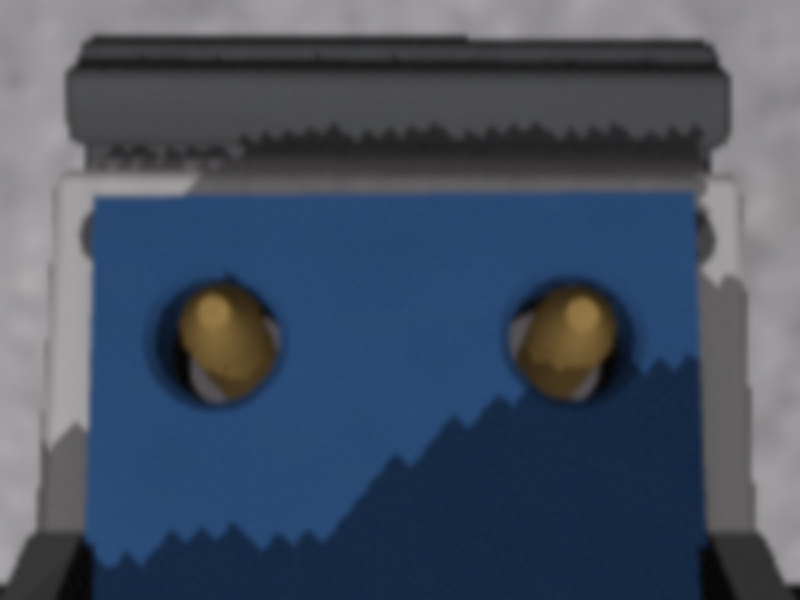

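View pics/s26.png

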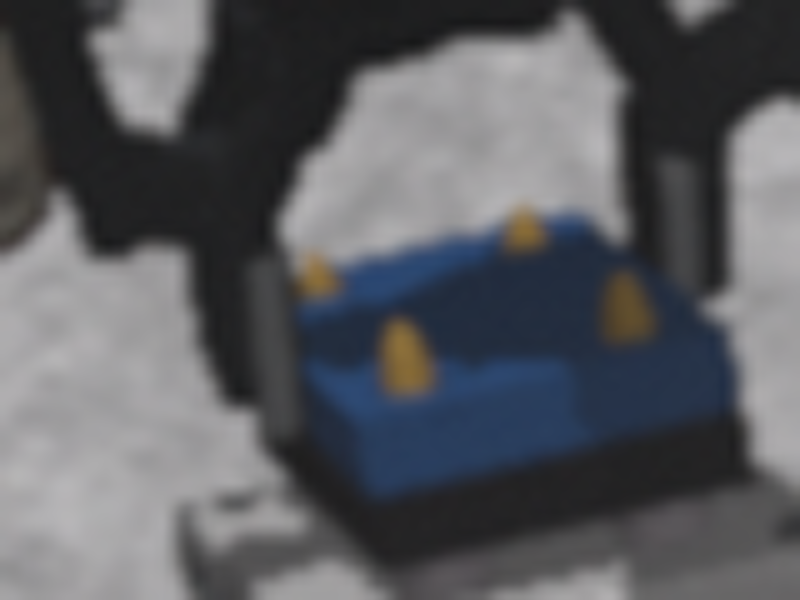

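Call:
apply_moves(
  targets="0.9 -0.5 0 0 1;1.7 -1 0 0 1;1.7 -1 0 0 1;0 0 0 0 1;0 0 0 0 -0.5;0 0 0 0 -0.5;0 0 0 0 -0.5;0 0 0 0 -0.5;0 0 0 0 -0.5",
)

```text
clock: 28.72
position: [613.6, 134.4, 68.3]
ee_rot: [-0.67, -0.226, 0.67, -0.226]
contact_force: [0.0, -0.4, -0.1]
gripper_width: 64.0
```

```bash
python3 go.py;python3 snap.py wrist w27 220 170 200 150 4;python3 snap.py side s27 205 255 80 60 10
```

```text
t 28.72 pos [613.6 134.4  68.3] jaw 217.25 F [ 0.  -0.4 -0.1] w 64.0 j [ 0.47  0.54 -0.18 -0.   -0.85  0.18] ax [-0.001 -0.    -1.   ]
```

View pics/w27.png

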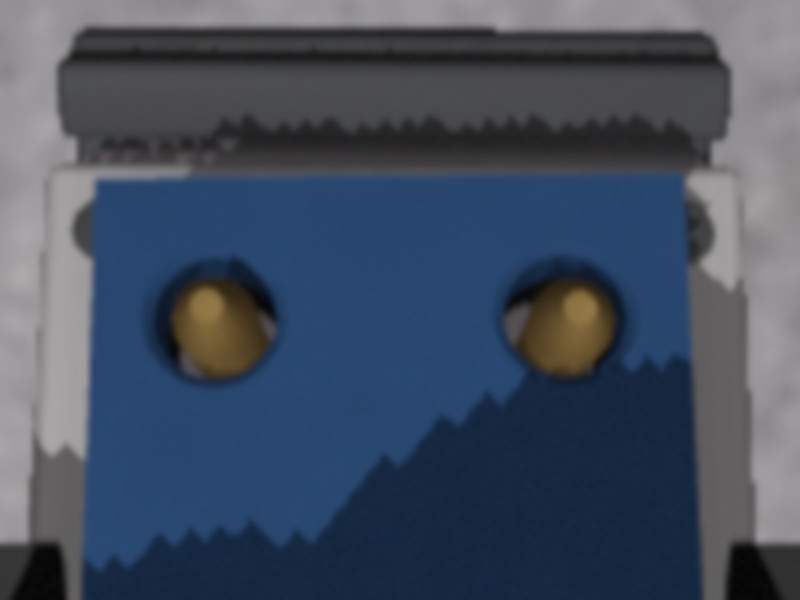

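View pics/s27.png

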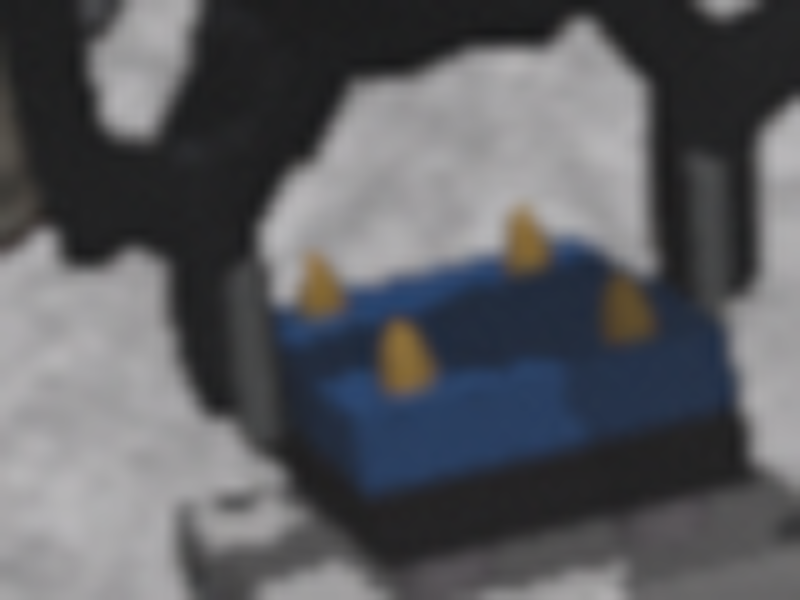

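Call:
apply_moves(
  targets="-5 0 0 0 -1;-15 0 0 0 -1;-45 0 0 0 -1;-85 0 0 0 -1;-120 0 0 0 -1;-120 0 0 0 -1;-120 0 0 0 -1",
)

```text
clock: 29.4
position: [615.4, 134.8, 193.2]
ee_rot: [0.673, 0.226, -0.667, 0.225]
contact_force: [0.2, -0.9, -1.5]
gripper_width: 85.5
```

Call:
apply_moves(
  targets="0 40 0 0 -1;0 80 0 0 -1;0 120 0 0 -1;0 150 0 0 -1;0 150 0 0 -1;0 150 0 0 -1",
)

```text
clock: 29.9
position: [704.5, 13.0, 186.8]
ee_rot: [-0.669, -0.225, 0.672, -0.224]
contact_force: [-0.8, 0.5, -0.3]
gripper_width: 85.4
```

```bash
python3 go.py;python3 snap.py top t28;python3 snap.py side s28 205 255 80 60 10; python3 ov.py s28 205 255 10 12; python3 snap.py top t29 175 190 100 80 8; python3 ov.py t29 175 190 8 12
```

```text
t 29.9 pos [704.5  13.  186.8] jaw 217.06 F [-0.8  0.5 -0.3] w 85.4 j [ 0.25  0.55  0.17 -0.   -1.19  0.4 ] ax [-0.003 -0.    -1.   ]
```

View pics/s28_ov.png

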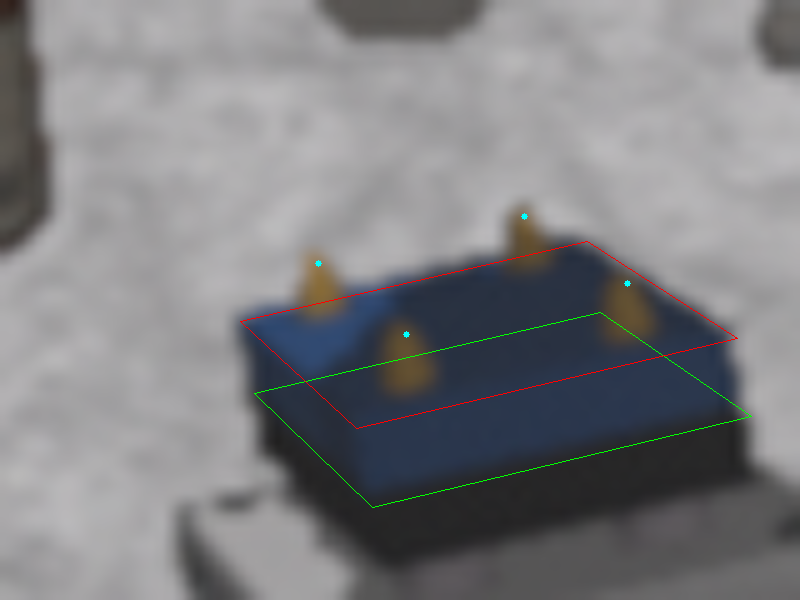

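View pics/t29_ov.png

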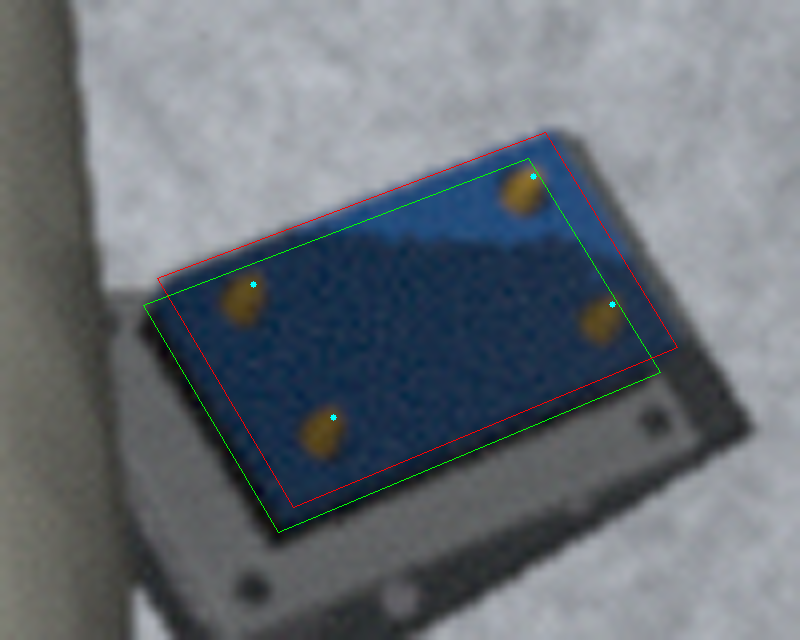

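View pics/t28.png

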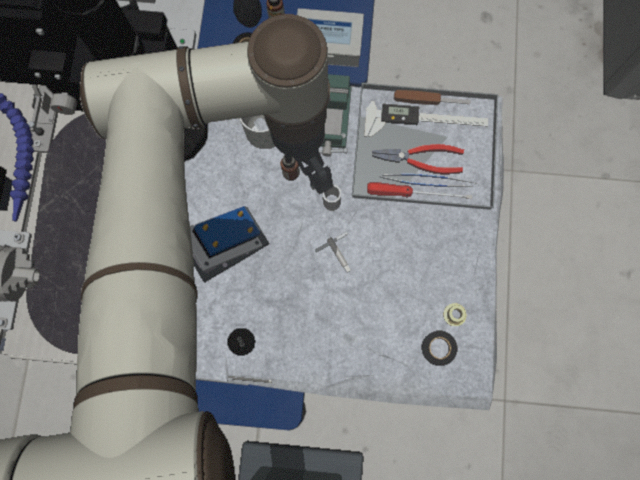

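```bash
python3 - <<'E'
import pickle,cv2
from deckrel import *
d=pickle.load(open("pics/s28.pkl","rb"))
for z in (24,25.5,27,33):
    print(z,((proj(d,Rd(YAW).apply(np.c_[POST,np.full(4,z)])+D)-[205,255]+.5)*10).round().tolist())
im=np.clip(d["img"][:,:,::-1][265:325,205:290].astype(float)*1.9,0,255).astype(np.uint8)
cv2.imwrite("pics/s28b.png",cv2.resize(im,None,fx=9,fy=9,interpolation=cv2.INTER_CUBIC))
E
```

```text
24 [[638.0, 341.0], [418.0, 393.0], [535.0, 271.0], [329.0, 318.0]]
25.5 [[636.0, 332.0], [416.0, 384.0], [533.0, 262.0], [328.0, 309.0]]
27 [[634.0, 322.0], [414.0, 374.0], [532.0, 253.0], [326.0, 300.0]]
33 [[627.0, 283.0], [407.0, 335.0], [525.0, 217.0], [319.0, 264.0]]
```

View pics/s28b.png

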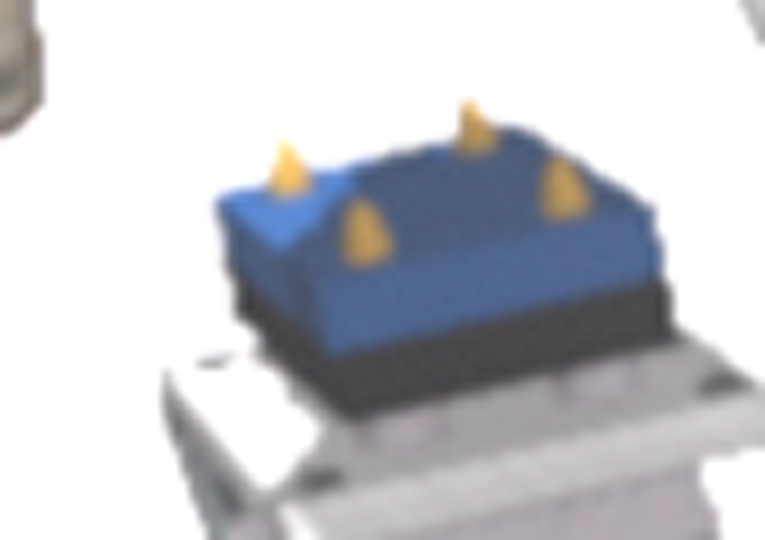

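Call:
apply_moves(
  targets="0 0 0 0 -1;0 0 0 0 -1;0 0 0 0 -1;0 0 0 0 -1",
)

```text
clock: 30.38
position: [704.5, 15.4, 189.3]
ee_rot: [0.67, 0.226, -0.67, 0.226]
contact_force: [0.4, -0.3, -0.2]
gripper_width: 85.7
```

```bash
python3 go.py; python3 -c "
from bench import job;print(job.job_done())"
```

```text
t 30.38 pos [704.5  15.4 189.3] jaw 217.29 F [ 0.4 -0.3 -0.2] w 85.7 j [ 0.25  0.55  0.17  0.   -1.19  0.4 ] ax [ 0.  0. -1.]
the job is handed in; nothing more can be done
None
```

The black plate is down on the four shoulders, the blue plate is stacked flat on it, and I let go of both and handed the job in at about 30 s of the 64 s. The hand-in reported no verdict, so this rests on my own camera checks.

**Method:** The tool can't be tilted, so I pressed each plate, held level, on the uphill post tips until it turned about 29° in the grip. I then slid it down along the posts and released it. The highest force I read was about 29 N at the wrist while pressing to tilt. During insertion the readings stayed under 2 N until each plate touched down.

**Last checks:**
- **Seating:** In the side view the posts come out of the blue plate's top within about 1 pixel (about 2 mm) of where a fully seated stack predicts, at all four posts. The two plates look parallel with no visible gap, and the shoulders show right under the black plate.
- **Other things:** The case, key, sleeve, tape and bush look unmoved in the last top view; I compared them by eye. The dropper is partly hidden by the arm in that view, but the arm kept well clear of it.
- **Arm:** The gripper is open, clear of everything and reads no contact force.

**What disagreed:**
- **Fixture yaw:** The fixture measured a yaw of 2.22 rad in both cameras, not the 0.9 to 1.5 in the description. I used the measured value.
- **Side-view overlay:** The predicted outline sat 1–2 pixels low against the picture, post tips included. I put that down to camera calibration.

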